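Snap the retaining clip onto the keel-roller pin with the fork tool

TASK

Pick up the orange-handled fork tool from the rubber mat and, with it, push the yellow split clip sideways across the bracket plate onto the pin's groove until it snaps fully home; the pin slides back in its slot under the push, so keep pushing gently and stop as soon as the clip is home. Do not force the clip or the bracket, do not touch the clip with the fingers, and leave the other things on the bench alone. Then lay the tool back on the rubber mat, flat, and let go.

Things in the scene. Friction and masses are not known exactly. Their poses are not given: they have to be found in the camera images.
- fork_tool: fork tool, 212 mm long, 0.1-0.22 kg, lying level. Origin: centre of the underside of its orange handle; x forward to the fork, z up. Handle: flat-sided block, x -50 to 50, 22 wide, 30 tall. Then a shank 12 wide to x=132, a 38 wide cross bar to x=142 and two prongs 8 wide at y=+15 and -15 (gap 22) ending at x=162. Fork spans z 12 to 22. Balances near x=45; grip at x 20 to 40
- fork_tip (a point): point midway between the ends of the two prongs, at half their height: at (162, 0, 17) mm in the tool's frame; axes as the tool's
- clip: yellow sprung split clip, 5 mm thick, 45 long, 40 wide, 54 g, flat on the bracket plate. Origin: underside, centre of its eye, which lies on the pin's axis when home. Its mouth opens to +x, flared jaws reach x=15. It resists the push onto the pin with about 8 to 13 N, then jumps the last 5 mm home by itself and then stops hard; more than 20 N on it or on the bracket would damage it
- clip_back (a point): middle of the clip's back edge, at (-18, 0, 2.5) mm of the clip; axes as the clip's. From here a tab, 13 mm wide narrowing to 9, points 12 mm toward -x. Either side of the tab, out to y = +-20 mm, are two straight shoulders facing -x: the prongs go either side of the tab and push on these
- pin_axis (a point): axis of the pin at the height of the plate's top; axes as the bracket's. Groove of radius 10, height 7 mm, just above the plate; over it a head of radius 14, its top 23 mm above the plate. The pin stands in a slot along x: pushed to +x it drags back (about 3.5 N) for some 2 to 24 mm, unknown beforehand, then bears hard on a stop hidden under the plate. It cannot move sideways
- bracket: fixed roller bracket. Origin: centre of its foot, on the bench; x is the push direction along the slot, away from the robot; z up. Foot 140 x 130, 6 tall. Top plate y +-45, x -90 to 70, 8 thick, top face 60 mm above the bench. The pin starts at x 0 to 34, y 0; the clip's eye at x -45 to -36, y within 3 mm, yawed up to 0.12 rad
- mat: fixed black rubber mat 270 (x) x 160 (y) x 4 mm, origin at the centre of its underside; the tool lies on it at the start, pointing roughly along its x, and must be laid back on it
- wrench_box: bystander: open cardboard box of wrenches, 200 x 140 x 50 mm, origin at the centre of its underside
- spare_roller: bystander: red waisted keel roller standing on end, diameter 64, 75 mm tall, origin at the centre of its underside
- grease_jar: bystander: jar with a blue cap, diameter 68, 75 mm tall, origin at the centre of its underside
Mind the look-alikes: they are no part of the job. What is meant by the clip is not pink, and is the smaller of those in its own colour.

How it is judged (in metres and radians):
On the way, in this order (a step that is already met when the one before it is completed fails the run):
1. the fork tool is lifted off the mat (z of fork_tool in the frame of mat above 0.025 m), for 0.2 s.
2. the clip is home on the pin (eye within 2.5 mm of the pin's axis), the fork still at its shoulders (within 35 mm of the eye) (horizontal distance between clip and pin_axis below 0.0025 m and distance between fork_tip and clip below 0.035 m), for 0.1 s.
At the end, for the whole second after the job is handed in: The clip's eye is within 2.5 mm of the pin's axis, lying flat in the groove (within 4 mm of the plate, 0.12 rad of level); the fork tool lies flat (0.1 rad) and still on the mat, the middle of its handle on the mat, nobody touching it (horizontal distance between clip and pin_axis below 0.0025 m and z of clip in the frame of pin_axis below 0.004 m and angle between clip's own z axis and vertical below 0.12 rad and x of fork_tool in the frame of mat between -0.13 and 0.12 m and y of fork_tool in the frame of mat between -0.075 and 0.075 m and z of fork_tool in the frame of mat below 0.009 m and angle between fork_tool's own z axis and vertical below 0.1 rad and linear speed of fork_tool below 0.02 m/s).
It fails at once if the clip is forced: the tool presses on it with more than 20 N (contact force between fork_tool and clip above 20 N).
It fails at once if the bracket or its pin is hit or leant on with more than 20 N by the tool (contact force between fork_tool and bracket above 20 N).
It fails at once if the arm or the fingers press the bracket or its pin with more than 20 N (contact force between any of the arm, the fingers and bracket above 20 N).
It fails at once if the fingers or the arm touch the clip (contact force between any of the fingers, the arm and clip above 0.5 N).
It fails at once if a bystander is moved more than 20 mm (distance of any of wrench_box, spare_roller, grease_jar from where it was at the start of the episode above 0.02 m).
It also fails if it takes over 67 s, if anything falls off the work surface, if the arm or the gripper's body presses on something with over 40 N, if the wrist force passes 120 N, or if a joint passes its speed limit or range.

ROBOT

A 7-joint arm with a two-finger parallel gripper is mounted at the origin on the work surface. World frame = base frame: x ahead of the robot, y to its left, z up, the work surface at z = 0. Lengths are in m, angles in degrees, forces in N, time in s.
With the tool pointing down it reaches from about 0.425 to 0.825 m from the base axis. Payload 3.6 kg.
Tool frame: the origin (TCP) lies at the very end of the fingers, on their centre line; the grasp point (between the pads) lies 19 mm behind it; y points along the fingers, x is the direction in which the jaws open and shut, and the axes are right-handed (so a half turn about y gives the same grasp; the last joint's range is limited). The gripper opens to 93 mm and grips with 3 to 60 N. Pads are 15 mm wide; open, the fingers measure 128 mm over their backs; the gripper's body (75 mm by 188 mm) begins 65 mm behind the grasp point.
Start: joints at [-66.778, 35.231, -0.722, 81.555, 0.464, 63.22, -2.315], TCP at [0.272, 0.59, 0.219] pointing down, gripper open.
Joint ranges: [-178.69, 178.69], [-17.37, 117.87], [-77.05, 75.6], [15.02, 138.74], [-78.02, 258.01], [0.78, 113.62], [-162.83, 162.83]. Speed limits (degrees/s): [159.86, 159.86, 180, 180, 180, 180, 180].

INTERFACE

Orientations are given as [roll, pitch, yaw] about the fixed x, y, z axes, in that order (R = Rz(yaw) Ry(pitch) Rx(roll)).
In Python, from cell import sensors, optics, order, nets gives the robot as it stands.
- The arm moves only by the shell command python3 -m crank 'ROWS' [FORCE]. ROWS is JSON, a list of rows, each an object of numbers: "x", "y", "z": the shift along the tool's x, y, z in mm; "ax", "ay", "az": the turn, a rotation vector about the tool's x, y, z in rad; "grip": the opening in per cent of the stroke, from 0 (shut) to 100 (fully open). In form: [{"x": .., "y": .., "z": .., "ax": .., "ay": .., "az": .., "grip": ..}, ...]. A call has exactly 10 rows; each row shifts and turns the commanded pose from where the row before left it, along the tool's axes as they then stand; what a row does not reach is not made up. A row lasts 1/10 s, in which the tool goes at most 50 mm and 8.59 degrees, less where a joint would pass 70% of its speed; a pose out of reach is approached as far as the arm can. A call with a gripper value outside its range is refused whole. The fingers move at their own pace and stop on an object; FORCE is the grip in N (left out, the last holds). Time passes only in rows, so rows that do not move let the fingers close, or fill a call up. It gives the time, the measured TCP pose, the force and the opening at its end, in the units of the state.
- sensors.read_state(): the state, without advancing time (a new reading comes with each control period).
- optics.grab_frame(name): name is "side" or "top"; returns (picture, depth): 384x512x3 uint8, red, green, blue; 384x512 float32, m along the optical axis (not along the pixel's ray), 0 where there is no reading.
- optics.camera_params(name): a dict with "camera_matrix" (3x3 intrinsics, pixels), "world_from_camera" (4x4, takes a point from camera to world coordinates). Camera axes: x right, y up, looking along -z (the intrinsics and any distortion apply to the point x, -y, -z); pixel columns grow to the right and rows downward; lengths in m; the calibration is good to about 2 mm. A picture is of the moment at which its call begins. camera_params takes no time and is no camera call.
- order.sign_off(): hands the job in, once; it reports no verdict.
Trained networks look in the newest picture that a camera, given by its name, has taken for a name from the list of things; names that differ only in an ending like _2 or _b are one class to them, and where a whole thing is asked for, a point or a joint stands for the part that bears it (a point fixed in the world has none). Each returns a list of dicts, best first, with "confidence" (0 to 1); they miss things now and then, are a little off and sometimes report something else, mostly with a low value. They report only what shows in the picture. A call takes as long as a camera call. They do not tell look-alikes from the thing itself.
- nets.recognise(camera, query): "rect" ([left, top, right, bottom] in pixels, round what is visible of it).
- nets.regions_of(camera, query): "region" (384x512 bool, what is visible of it) and "rect" ([left, top, right, bottom] in pixels, round what is visible of it).
The state is a dict: "time_s": time; "qpos": joint angles; "qd": joint speeds; "effort": joint torques, N m; "tcp_pos": TCP position; "tool_rot": TCP orientation; "force": force on the tool from outside, world axes, zero at the start; "wrist_torque": the same for the moment, N m; "gripper_width": opening from 0.0 (shut) to 1.0 (fully open).
Only numpy, scipy, OpenCV 4.12 (cv2) and the standard library are available. Lean on these libraries where they do the work, as an engineer would, in place of code of your own. Each camera call takes 0.05 s, during which the arm holds its last target.

## Working session

There is one attempt and no reset: what is moved stays moved. The work goes in short steps, Python scripts to look and compute and a shell command to move; the robot and the scene stay as the last step left them, time stands still between calls to the robot, and variables do not carry over. Pictures are saved under pics/ and viewed, and the job is handed in when it is done.

```bash
ls; mkdir -p pics; python3 - <<'E'
from cell import sensors, optics
import cv2
print(sensors.read_state())
for n in("side","top"):
    p,d=optics.grab_frame(n); cv2.imwrite(f"pics/{n}0.png",p[:,:,::-1])
    print(n,optics.camera_params(n))
E
```

```text
pics
{'time_s': 0.0, 'qpos': array([-66.77632443,  35.28768613,  -0.72227988,  81.63953648,
         0.46442843,  63.21899774,  -2.31485576]), 'qd': array([-0.01806926,  0.01212095,  0.06919831, -0.10584136, -0.06788148,
       -0.06394793,  0.01989   ]), 'effort': array([-2.34367562e-04, -4.58924890e+01,  2.08611223e-01, -1.65750933e+01,
       -6.11473597e-02,  2.03853368e-02,  2.26536581e-04]), 'tcp_pos': array([0.27171854, 0.58962414, 0.21750924]), 'tool_rot': array([-90.00263581,   0.14331254,  65.26135215]), 'force': array([-0.19946128,  0.51838033,  0.01225776]), 'wrist_torque': array([-0.02968044,  0.0311325 ,  0.03372163]), 'gripper_width': 0.9946105582109017}
side {'camera_matrix': array([[465.97358569,   0.        , 251.60976672],
       [  0.        , 465.97358569, 194.51527788],
       [  0.        ,   0.        ,   1.        ]]), 'world_from_camera': array([[ 0.86094036,  0.27012082, -0.4310643 ,  0.14682136],
       [-0.50842723,  0.48494951, -0.71156569, -0.73081623],
       [ 0.01683571,  0.83178045,  0.55484939,  0.65759111],
       [ 0.        ,  0.        ,  0.        ,  1.        ]])}
top {'camera_matrix': array([[383.98889041,   0.        , 257.26666649],
       [  0.        , 383.98889041, 191.2527642 ],
       [  0.        ,   0.        ,   1.        ]]), 'world_from_camera': array([[ 0.00775405,  0.99250471, -0.12196017,  0.50290563],
       [-0.99983211,  0.00972003,  0.01553317,  0.02884268],
       [ 0.0166022 ,  0.12181925,  0.99241344,  0.94729835],
       [ 0.        ,  0.        ,  0.        ,  1.        ]])}
```

View pics/side0.png

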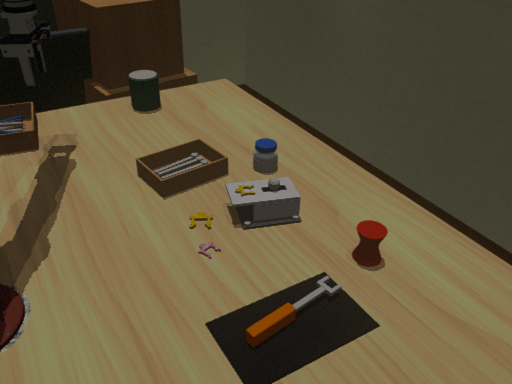

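View pics/top0.png

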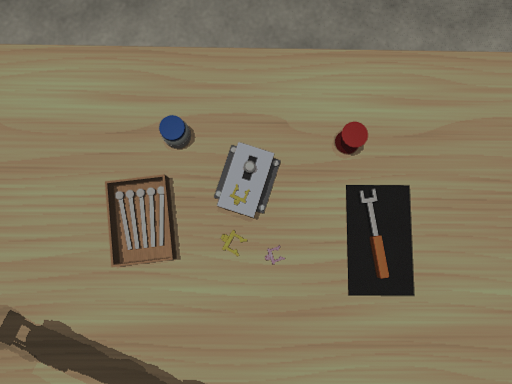

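The top view shows the tool on the mat (handle near (379,257), prongs near (369,195)), the bracket near (248,180), the clip on it at (240,195) and the pin at (249,167). The larger yellow part at (233,241) and the pink one at (274,255) are look-alikes.

```bash
cat > h.py <<'E'
import numpy as np, cv2
from cell import sensors, optics, nets
def cloud(n,d):
    P=optics.camera_params(n);K=P["camera_matrix"];T=P["world_from_camera"]
    v,u=np.mgrid[:384,:512]
    c=np.stack([(u-K[0,2])/K[0,0]*d,-(v-K[1,2])/K[1,1]*d,-d],-1)
    return c@T[:3,:3].T+T[:3,3]
def proj(n,X):
    P=optics.camera_params(n);K=P["camera_matrix"];T=P["world_from_camera"]
    c=(np.atleast_2d(X)-T[:3,3])@T[:3,:3]
    return np.stack([K[0,2]+K[0,0]*c[:,0]/-c[:,2],K[1,2]+K[1,1]*c[:,1]/c[:,2]],-1)
def ray(n,uv,z):
    P=optics.camera_params(n);K=P["camera_matrix"];T=P["world_from_camera"]
    uv=np.atleast_2d(uv).astype(float)
    c=np.stack([(uv[:,0]-K[0,2])/K[0,0],-(uv[:,1]-K[1,2])/K[1,1],-np.ones(len(uv))],-1)
    w=c@T[:3,:3].T; s=(z-T[2,3])/w[:,2]
    return T[:3,3]+w*s[:,None]
E
python3 - <<'E'
from h import *
for n in("side","top"):
    p,d=optics.grab_frame(n); np.savez(f"f_{n}.npz",p=p,d=d); X=cloud(n,d)
    print(n,"bench z", np.median(X[200:300,100:200,2]))
    for q in ["fork_tool","clip","pin_axis","bracket","mat","spare_roller","grease_jar","wrench_box"]:
        r=nets.regions_of(n,q)
        for o in r[:3]:
            m=o["region"]; 
            if m.sum()<5: continue
            pts=X[m]; pts=pts[d[m]>0]
            print(q,round(o["confidence"],2),np.round(o["rect"]),np.round(np.median(pts,0),4),"zmax",np.percentile(pts[:,2],95).round(4))
            if o is r[0] or q=="clip": np.save(f"m_{n}_{q}_{[i for i,a in enumerate(r) if a is o][0]}.npy",m)
    c=p[(100 if n=="top" else 120):300]
crop=np.load("f_top.npz")["p"][135:225,200:290]; cv2.imwrite("pics/tz.png",cv2.resize(crop,(590,590),interpolation=cv2.INTER_CUBIC)[:,:,::-1])
crop=np.load("f_side.npz")["p"][170:230,215:305]; cv2.imwrite("pics/sz.png",cv2.resize(crop,(780,520),interpolation=cv2.INTER_CUBIC)[:,:,::-1])
crop=np.load("f_top.npz")["p"][180:300,335:425]; cv2.imwrite("pics/mz.png",cv2.resize(crop,(450,600),interpolation=cv2.INTER_CUBIC)[:,:,::-1])
E
```

```text
side bench z 0.00015187562661272969
fork_tool 0.89 [245. 278. 342. 346.] [ 0.4825 -0.2804  0.0266] zmax 0.0351
fork_tool 0.46 [235. 185. 252. 193.] [0.5952 0.0574 0.0644] zmax 0.067
clip 0.75 [189. 214. 214. 227.] [0.5013 0.0765 0.0063] zmax 0.0085
clip 0.57 [234. 182. 256. 195.] [0.6054 0.0605 0.0634] zmax 0.0666
clip 0.49 [198. 243. 219. 255.] [ 0.4617 -0.0244  0.0044] zmax 0.0065
bracket 0.95 [226. 176. 300. 229.] [0.6393 0.009  0.0544] zmax 0.0634
mat 0.7 [253. 137. 278. 175.] [0.7476 0.1944 0.0481] zmax 0.0763
mat 0.58 [206. 271. 376. 383.] [ 0.4936 -0.3055  0.004 ] zmax 0.006
spare_roller 0.88 [351. 218. 386. 263.] [ 0.7381 -0.2222  0.0528] zmax 0.0761
grease_jar 0.84 [254. 139. 277. 172.] [0.7477 0.1946 0.0481] zmax 0.0762
wrench_box 0.75 [138. 135. 227. 197.] [0.5428 0.2995 0.0227] zmax 0.0498
wrench_box 0.54 [246. 275. 343. 347.] [ 0.4873 -0.2786  0.026 ] zmax 0.035
top bench z 0.002802462514972459
fork_tool 0.91 [361. 192. 388. 278.] [ 0.4921 -0.2697  0.0278] zmax 0.0363
fork_tool 0.72 [104. 173. 180. 265.] [0.5446 0.2968 0.0124] zmax 0.051
clip 0.69 [234. 196. 243. 206.] [0.5928 0.0617 0.0656] zmax 0.0689
clip 0.59 [219. 233. 246. 256.] [0.4988 0.0794 0.007 ] zmax 0.0095
clip 0.57 [266. 254. 274. 262.] [ 0.4573 -0.0181  0.0057] zmax 0.0089
bracket 0.68 [214. 146. 281. 216.] [0.6429 0.0386 0.0601] zmax 0.0643
mat 0.91 [345. 188. 410. 300.] [ 0.5019 -0.2921  0.0044] zmax 0.0073
spare_roller 0.91 [335. 122. 364. 155.] [ 0.7422 -0.2071  0.0746] zmax 0.0774
grease_jar 0.65 [160. 113. 190. 147.] [0.7505 0.2103 0.0744] zmax 0.0777
grease_jar 0.65 [346. 190. 415. 297.] [ 0.5016 -0.2929  0.0044] zmax 0.0073
wrench_box 0.91 [106. 173. 180. 268.] [0.5438 0.2972 0.0124] zmax 0.0511
```

View pics/tz.png

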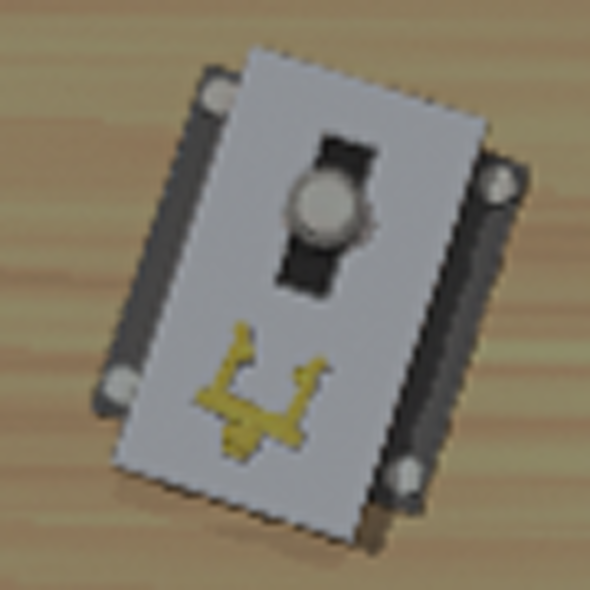

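View pics/sz.png

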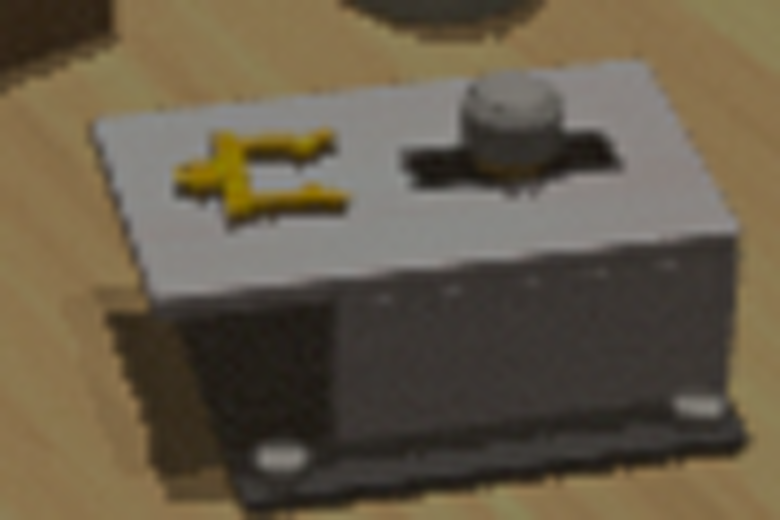

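View pics/mz.png

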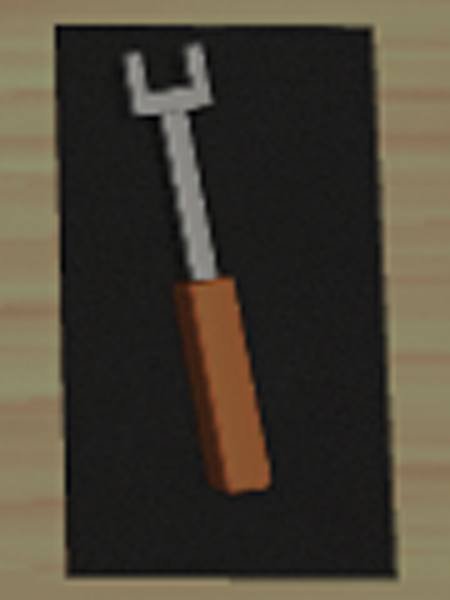

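```bash
cat > fit.py <<'E'
from h import *
from scipy.optimize import minimize
S=4
def box(x0,x1,y0,y1,z0,z1): return np.array([[x,y,z] for x in(x0,x1) for y in(y0,y1) for z in(z0,z1)])/1000.
TOOLH=[box(-50,50,-11,11,0,30)]
TOOLF=[box(50,132,-6,6,12,22),box(132,142,-19,19,12,22),box(142,162,11,19,12,22),box(142,162,-19,-11,12,22)]
PLATE=[box(-90,70,-45,45,60,60.01)]
FOOT=[box(-70,70,-65,65,5.9,6)]
a=np.arange(0,2*np.pi,.2)
HEAD=[np.concatenate([np.c_[14*np.cos(a),14*np.sin(a),0*a+z] for z in(9,23)])/1000]
MAT=[box(-135,135,-80,80,0,4)]
def tf(p,prs,z0):
    c,s=np.cos(p[2]),np.sin(p[2]); R=np.array([[c,-s,0],[s,c,0],[0,0,1]])
    return [q@R.T+[p[0],p[1],z0] for q in prs]
def render(n,hulls,rect):
    x0,y0,x1,y1=rect
    im=np.zeros(((y1-y0)*S,(x1-x0)*S),np.uint8)
    for q in hulls:
        uv=(proj(n,q)-[x0,y0]+.5)*S-.5
        h=cv2.convexHull(uv.astype(np.float32))
        cv2.fillPoly(im,[np.round(h*16).astype(np.int32)],255,shift=4)
    return cv2.resize(im,(x1-x0,y1-y0),interpolation=cv2.INTER_AREA)/255.
def fit(n,prs,mask,p0,z0,rect):
    x0,y0,x1,y1=rect; M=mask[y0:y1,x0:x1].astype(float)
    f=lambda p: np.abs(render(n,tf(p,prs,z0),rect)-M).sum()
    best=None
    for st in(.01,.004):
        p=np.array(p0 if best is None else best.x)
        sim=np.vstack([p]+[p+d for d in np.diag([st,st,st*8])])
        best=minimize(f,p,method="Nelder-Mead",options=dict(initial_simplex=sim,xatol=1e-5,fatol=.01,maxiter=400))
    return best.x,best.fun,M.sum()
E
cat > m1.py <<'E'
from fit import *
for n in("top","side"):
    D=np.load(f"f_{n}.npz");p=D["p"];d=D["d"]; hsv=cv2.cvtColor(p,cv2.COLOR_RGB2HSV);X=cloud(n,d)
    H,Sx,V=[hsv[...,i].astype(int) for i in range(3)]
    mt=np.load(f"m_{n}_fork_tool_0.npy"); mt=cv2.dilate(mt.astype(np.uint8),np.ones((7,7)))>0
    org=mt&(H<20)&(Sx>150)&(V>70)&(X[...,0]<.56)&(X[...,1]<-.2)
    inm=cv2.erode(mt.astype(np.uint8),np.ones((1,1)))>0
    gry=mt&(Sx<70)&(V>75)&(X[...,2]>0.008)
    R=(345,180,410,290) if n=="top" else (230,265,355,355)
    rh=fit(n,TOOLH,org,(.47,-.285,.1),.004,R); rf=fit(n,TOOLF,gry,rh[0],.004,R)
    print(n,"handle",np.round(rh[0],4),rh[1:],"fork",np.round(rf[0],4),rf[1:])
    R=(200,130,300,230) if n=="top" else (215,165,310,235)
    x0,y0,x1,y1=R;w=np.zeros(d.shape,bool);w[y0:y1,x0:x1]=1
    pl=w&(abs(X[...,2]-.061)<.007)
    pl=cv2.morphologyEx(pl.astype(np.uint8),cv2.MORPH_CLOSE,np.ones((9,9)))>0
    print("plate",*fit(n,PLATE,pl,(.64,.035,-.25),0,R))
    hd=w&(X[...,2]>.074)
    hm=X[hd&(X[...,2]>.08)]
    print("head",hd.sum(),"z",np.percentile(hm[:,2],80),"mean",hm.mean(0),"fit",fit(n,HEAD,hd,(.675,.033,0),.06,R)[:2])
    ye=w&(H>20)&(H<35)&(Sx>130)&(V>80)
    v,u=np.nonzero(ye); np.save(f"clip_{n}.npy",ye)
    print("clip n",len(u),"mean@.065",ray(n,np.c_[u,v],.064).mean(0))
    o=p.copy(); o[org]=[255,0,0];o[gry]=[0,255,0];o[hd]=[255,0,255];o[ye]=[0,0,255]
    cv2.imwrite(f"pics/mask_{n}.png",cv2.resize(o[100:300,190:420] if n=="top" else o[160:360,200:400],None,fx=3,fy=3,interpolation=0)[:,:,::-1])
E
python3 m1.py
```

```text
top handle [ 0.4631 -0.281   0.1489] (np.float64(164.14901960784312), np.float64(409.0)) fork [ 0.4635 -0.2807  0.1707] (np.float64(66.12156862745098), np.float64(309.0))
plate [ 0.65017264  0.03942442 -0.30391828] 55.254901960784316 2607.0
head 158 z 0.9472983546234865 mean [0.61881474 0.0325963  0.33611452] fit (array([0.66684778, 0.03348891, 0.0395705 ]), np.float64(55.89019607843137))
clip n 100 mean@.065 [0.59984088 0.05906886 0.064     ]
side handle [ 0.4749 -0.266   0.3004] (np.float64(501.1372549019608), np.float64(589.0)) fork [ 0.4713 -0.2802  0.2017] (np.float64(223.20392156862746), np.float64(343.0))
plate [ 0.64983031  0.03444068 -0.29771973] 121.6549019607843 1582.0
head 108 z 0.65759111241621 mean [ 0.48470204 -0.23594732  0.28461156] fit (array([ 0.67251198,  0.03838315, -0.00112927]), np.float64(65.94901960784314))
clip n 78 mean@.065 [0.60210478 0.05719153 0.064     ]
```

View pics/mask_top.png

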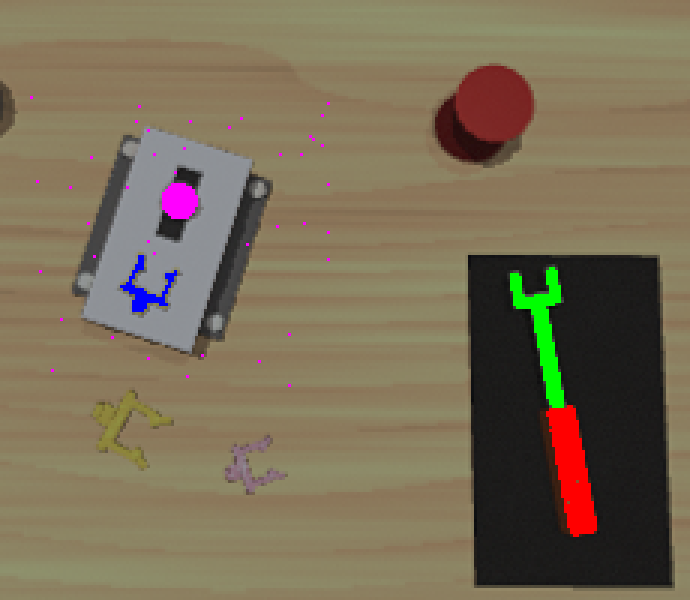

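View pics/mask_side.png

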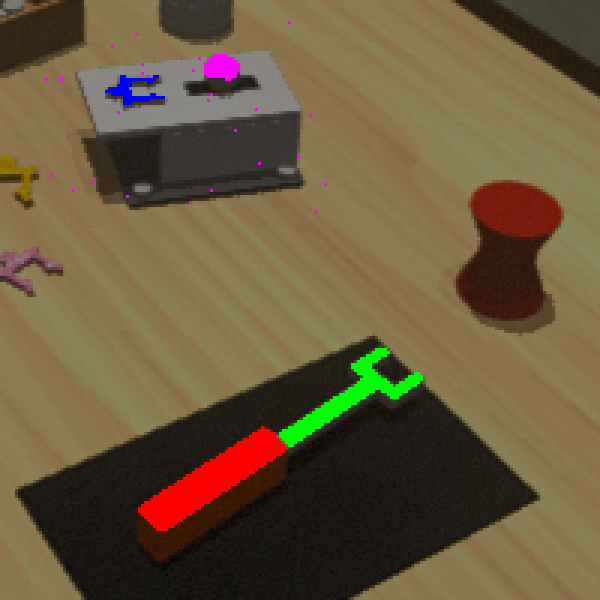

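```bash
cat > m2.py <<'E'
from fit import *
TH=[box(-50,50,-11,11,30,30.01)]
TF=[box(50,132,-6,6,22,22.01),box(132,142,-19,19,22,22.01),box(142,162,11,19,22,22.01),box(142,162,-19,-11,22,22.01)]
def clipm(ai,ao,ab,j):
    def P(l): return np.array([[x,y,5] for x,y in l])/1000.
    L=[P([(-18,-20),(-18,20),(ab,20),(ab,-20)]),P([(-18,-6.5),(-18,6.5),(-30,4.5),(-30,-4.5)])]
    for s in(1,-1): L+=[P([(-12,s*ai),(-12,s*ao),(8,s*ao),(8,s*ai)]),P([(5,s*j),(5,s*ao),(15,s*(ao+3)),(15,s*(ao-3))])]
    return L
res={}
for n in("top","side"):
    D=np.load(f"f_{n}.npz");p=D["p"];d=D["d"]; hsv=cv2.cvtColor(p,cv2.COLOR_RGB2HSV);X=cloud(n,d);X[d==0]=-1
    H,Sx,V=[hsv[...,i].astype(int) for i in range(3)]
    mt=np.load(f"m_{n}_fork_tool_0.npy"); mt=cv2.dilate(mt.astype(np.uint8),np.ones((7,7)))>0
    org=mt&(H<20)&(Sx>150)&(V>(70 if n=="side" else 85))&(X[...,0]<.56)&(X[...,1]<-.2)
    if n=="side": org&=V>110
    gry=mt&(Sx<70)&(V>75)&(X[...,2]>0.008)
    print(n,"handle top z",np.median(X[cv2.erode(org.astype(np.uint8),np.ones((3,3)))>0][:,2]),"fork z",np.median(X[gry][:,2]),np.percentile(X[gry][:,2],[10,90]))
    R=(345,180,410,290) if n=="top" else (230,265,355,355)
    rh=fit(n,TH,org,(.465,-.28,.16),.004,R); rf=fit(n,TF,gry,(.463,-.28,.17),.004,R)
    rc=fit(n,TH+TF,gry|org,(.463,-.28,.17),.004,R)
    for a,b in(("handle",rh),("fork",rf),("both",rc)): print(a,np.round(b[0],4),np.round(b[1:],0))
    c,s=np.cos(rc[0][2]),np.sin(rc[0][2]); print("tip",rc[0][0]+.162*c,rc[0][1]+.162*s)
    R=(200,130,300,230) if n=="top" else (215,165,310,235)
    x0,y0,x1,y1=R;w=np.zeros(d.shape,bool);w[y0:y1,x0:x1]=1
    hd=w&(X[...,2]>.074); hd=cv2.morphologyEx(hd.astype(np.uint8),cv2.MORPH_OPEN,np.ones((3,3)))>0
    hh=X[hd]; 
    rp=fit(n,HEAD,hd,(.67,.035,0),.06,R)
    print("head",hd.sum(),"z",np.percentile(hh[:,2],80),"fit",np.round(rp[0][:2],4),rp[1])
    pl=w&(Sx<45)&(V>115)&(X[...,2]>.05); pl=cv2.morphologyEx(pl.astype(np.uint8),cv2.MORPH_CLOSE,np.ones((5,5)))>0
    pz=X[pl&~hd]; print("plate z",np.median(pz[:,2]))
    # rectangle via hull
    cs,_=cv2.findContours(pl.astype(np.uint8),cv2.RETR_EXTERNAL,cv2.CHAIN_APPROX_NONE); cc=max(cs,key=cv2.contourArea)
    f=np.zeros(d.shape,np.uint8);cv2.drawContours(f,[cv2.convexHull(cc)],-1,1,-1)
    print("plate fit",*fit(n,PLATE,f>0,(.65,.037,-.3),0,R))
    ye=np.load(f"clip_{n}.npy")
    print("clip z",np.median(X[ye][:,2]))
    best=None
    for ai in(9,11,13):
      for ao in(14,16,18):
       for ab in(-12,-10): 
        for j in(6,8,10):
         r=fit(n,clipm(ai,ao,ab,j),ye,(.607,.055,-.3),.06,R)
         if best is None or r[1]<best[1]: best=(*r,(ai,ao,ab,j))
    print("clip",best)
E
python3 m2.py
```

```text
top handle top z 0.03443833983548328 fork z 0.02581735834704696 [0.02306923 0.02792719]Traceback (most recent call last):
  File "m2.py", line 19, in <module>
    rh=fit(n,TH,org,(.465,-.28,.16),.004,R); rf=fit(n,TF,gry,(.463,-.28,.17),.004,R)
                                                ~~~^^^^^^^^^^^^^^^^^^^^^^^^^^^^^^^^^
  File "fit.py", line 30, in fit
    best=minimize(f,p,method="Nelder-Mead",options=dict(initial_simplex=sim,xatol=1e-5,fatol=.01,maxiter=400))
    res = _minimize_neldermead(fun, x0, args, callback, bounds=bounds,
                               **options)
    fsim[j] = func(sim[j])
              ~~~~^^^^^^^^
    fx = function(np.copy(x), *(wrapper_args + args))
  File "fit.py", line 25, in <lambda>
    f=lambda p: np.abs(render(n,tf(p,prs,z0),rect)-M).sum()
                       ~~~~~~^^^^^^^^^^^^^^^^^^^^^
  File "fit.py", line 19, in render
    uv=(proj(n,q)-[x0,y0]+.5)*S-.5
        ~~~~^^^^^
  File "h.py", line 9, in proj
    P=optics.camera_params(n);K=P["camera_matrix"];T=P["world_from_camera"]
ValueError: time passes only in moves, steps and waits
```

The fits from both views agree. The tool handle is at about (0.464,-0.2785) with yaw 0.161, and the handle top reads 34 mm as expected. The bracket is at (0.6514,0.039) with yaw -0.303. The clip's eye is at about (0.6097,0.054) and the pin at (0.668,0.0345). I'm moving toward the tool, rotating first.

```bash
python3 -m crank '[{"ay":-0.12,"grip":100},{"ay":-0.12},{"ay":-0.12},{"ay":-0.12},{"ay":-0.112},{"x":-45,"z":-12},{"x":-45,"z":-12},{"x":-45,"z":-12},{"x":-45,"z":-12},{"x":-45,"z":-12}]'
cat > go.py <<'E'
import sys,numpy as np
from scipy.spatial.transform import Rotation as Ro
from cell import sensors
s=sensors.read_state(); R=Ro.from_euler("xyz",s["tool_rot"],degrees=True).as_matrix()
print("t",s["time_s"],"tcp",np.round(s["tcp_pos"],4),"rot",np.round(s["tool_rot"],2),"F",np.round(s["force"],2),"T",np.round(s["wrist_torque"],2),"g",round(s["gripper_width"],3))
if len(sys.argv)>3:
    t=np.array([float(a) for a in sys.argv[1:4]]); print("shift mm",np.round(R.T@(t-s["tcp_pos"])*1000,1))
    if len(sys.argv)>6:
        G=Ro.from_euler("xyz",[float(a) for a in sys.argv[4:7]],degrees=True); print("turn",np.round((Ro.from_matrix(R).inv()*G).as_rotvec(),4))
E
python3 go.py .4936 -.2737 .12 -90 0 99.2
```

```text
t 1.0 tcp [0.272  0.5903 0.2186] rot [-90.     0.    65.26] F [ 0.21 -0.53  0.36] T [-0.02  0.02 -0.05] g 1.0
shift mm [-692.    98.6 -562.8]
turn [-0.     -0.5923 -0.    ]validation failed for argument at $[0]...
```

```bash
python3 -m crank '[{"x":0,"y":0,"z":0,"ax":0,"ay":-0.12,"az":0,"grip":100},{"x":0,"y":0,"z":0,"ax":0,"ay":-0.12,"az":0,"grip":100},{"x":0,"y":0,"z":0,"ax":0,"ay":-0.12,"az":0,"grip":100},{"x":0,"y":0,"z":0,"ax":0,"ay":-0.12,"az":0,"grip":100},{"x":0,"y":0,"z":0,"ax":0,"ay":-0.112,"az":0,"grip":100},{"x":-45,"y":0,"z":-12,"ax":0,"ay":0,"az":0,"grip":100},{"x":-45,"y":0,"z":-12,"ax":0,"ay":0,"az":0,"grip":100},{"x":-45,"y":0,"z":-12,"ax":0,"ay":0,"az":0,"grip":100},{"x":-45,"y":0,"z":-12,"ax":0,"ay":0,"az":0,"grip":100},{"x":-45,"y":0,"z":-12,"ax":0,"ay":0,"az":0,"grip":100}]'
python3 go.py .4936 -.2737 .12 -90 0 99.2
```

```text
time_s: 2.0
tcp_pos: [0.3679, 0.3761, 0.2189]
tool_rot: [-90.0, -0.0, 99.2]
force: [0.3, -0.4, 0.3]
gripper_width: 0.997
t 2.0 tcp [0.3679 0.3761 0.2189] rot [-9.004e+01 -1.000e-02  9.918e+01] F [ 0.27 -0.41  0.34] T [ 0.05 -0.07  0.  ] g 0.997
shift mm [-661.5   98.8  -20.4]
turn [ 0.0007 -0.0003  0.0002]
```

```bash
python3 -m crank '[{"x":-45,"y":0,"z":-16,"ax":0,"ay":0,"az":0,"grip":100},{"x":-46,"y":0,"z":-14,"ax":0,"ay":0,"az":0,"grip":100},{"x":-46,"y":0,"z":-12,"ax":0,"ay":0,"az":0,"grip":100},{"x":-47,"y":0,"z":-8,"ax":0,"ay":0,"az":0,"grip":100},{"x":-48,"y":0,"z":0,"ax":0,"ay":0,"az":0,"grip":100},{"x":-48,"y":0,"z":0,"ax":0,"ay":0,"az":0,"grip":100},{"x":-48,"y":0,"z":4,"ax":0,"ay":0,"az":0,"grip":100},{"x":-48,"y":0,"z":6,"ax":0,"ay":0,"az":0,"grip":100},{"x":-48,"y":0,"z":6,"ax":0,"ay":0,"az":0,"grip":100},{"x":-48,"y":0,"z":6,"ax":0,"ay":0,"az":0,"grip":100}]'
python3 go.py .4936 -.2737 .12 -90 0 99.2
```

```text
time_s: 3.0
tcp_pos: [0.4701, -0.0857, 0.2191]
tool_rot: [-90.1, 0.0, 99.2]
force: [0.4, -0.5, 0.6]
gripper_width: 1.001
t 3.0 tcp [ 0.4701 -0.0857  0.2191] rot [-9.006e+01  2.000e-02  9.919e+01] F [ 0.43 -0.48  0.62] T [ 0.04 -0.03 -0.03] g 1.001
shift mm [-189.3   99.1    7. ]
turn [ 0.0011 -0.0003 -0.0003]
```

```bash
python3 -m crank '[{"x":-38,"y":0,"z":1,"ax":0,"ay":0,"az":0,"grip":100},{"x":-38,"y":10,"z":1,"ax":0,"ay":0,"az":0,"grip":100},{"x":-38,"y":16,"z":1,"ax":0,"ay":0,"az":0,"grip":100},{"x":-38,"y":20,"z":2,"ax":0,"ay":0,"az":0,"grip":100},{"x":-37.3,"y":23,"z":2,"ax":0,"ay":0,"az":0,"grip":100},{"x":0,"y":30,"z":0,"ax":0,"ay":0,"az":0,"grip":100},{"x":0,"y":30,"z":0,"ax":0,"ay":0,"az":0,"grip":100},{"x":0,"y":20,"z":0,"ax":0,"ay":0,"az":0,"grip":100},{"x":0,"y":0,"z":0,"ax":0,"ay":0,"az":0,"grip":100},{"x":0,"y":0,"z":0,"ax":0,"ay":0,"az":0,"grip":100}]'
python3 - <<'E'
from h import *
for n in("top","side"):
    p,d=optics.grab_frame(n); cv2.imwrite(f"pics/{n}1.png",p[:,:,::-1][130:330,(300 if n=="top" else 180):(500 if n=="top" else 400)].repeat(3,0).repeat(3,1))
E
python3 go.py .4936 -.2737 .0085 -90 0 99.2
```

```text
time_s: 4.0
tcp_pos: [0.4937, -0.2719, 0.07]
tool_rot: [-90.0, 0.0, 99.2]
force: [0.4, -0.3, 0.5]
gripper_width: 0.998
t 4.1 tcp [ 0.4945 -0.2722  0.0711] rot [-90.13   0.1   99.19] F [-0.4  -0.64 -0.18] T [ 0.08 -0.03  0.  ] g 0.999
shift mm [-1.3 62.6  1.3]
turn [ 0.0024 -0.0002 -0.0018]
```

View pics/top1.png

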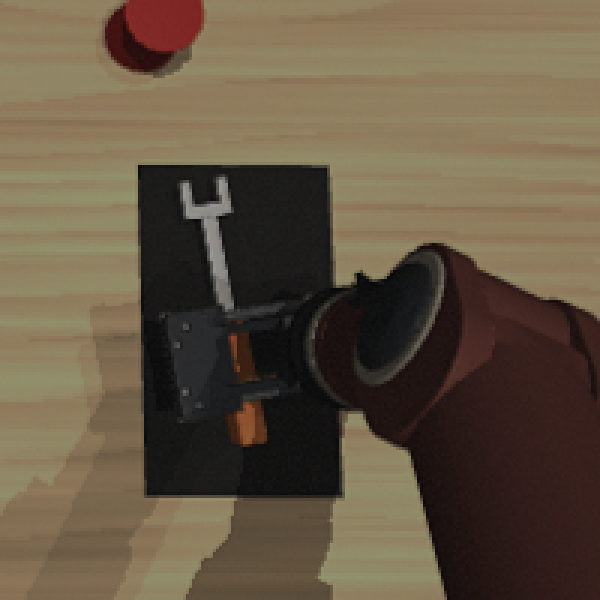

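View pics/side1.png

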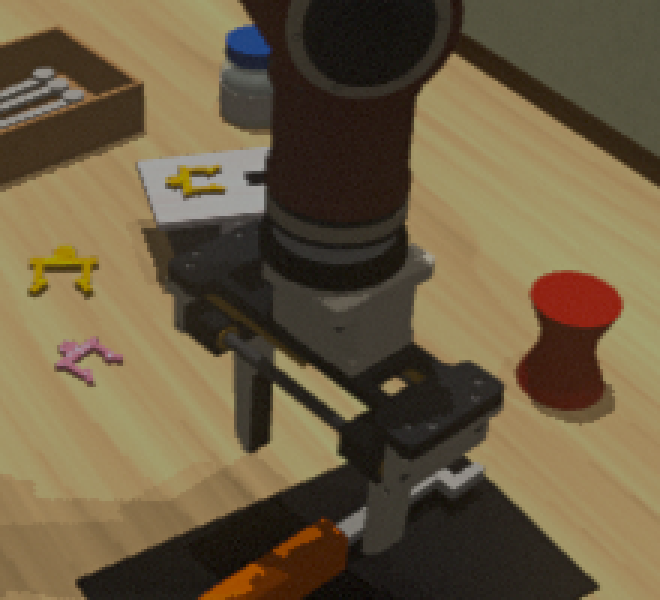

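The open fingers straddle the handle near its front end, at about (262,350) in the top crop. I'm lowering and gripping.

```bash
python3 -m crank '[{"x":-1,"y":15,"z":1,"ax":0,"ay":0,"az":0,"grip":100},{"x":0,"y":15,"z":0,"ax":0,"ay":0,"az":0,"grip":100},{"x":0,"y":14,"z":0,"ax":0,"ay":0,"az":0,"grip":100},{"x":0,"y":11,"z":0,"ax":0,"ay":0,"az":0,"grip":100},{"x":0,"y":6,"z":0,"ax":0,"ay":0,"az":0,"grip":100},{"x":0,"y":0,"z":0,"ax":0,"ay":0,"az":0,"grip":100},{"x":0,"y":0,"z":0,"ax":0,"ay":0,"az":0,"grip":50},{"x":0,"y":0,"z":0,"ax":0,"ay":0,"az":0,"grip":35},{"x":0,"y":0,"z":0,"ax":0,"ay":0,"az":0,"grip":10},{"x":0,"y":0,"z":0,"ax":0,"ay":0,"az":0,"grip":0}]' 45
python3 -m crank '[{"x":0,"y":0,"z":0,"ax":0,"ay":0,"az":0,"grip":0},{"x":0,"y":0,"z":0,"ax":0,"ay":0,"az":0,"grip":0},{"x":0,"y":0,"z":0,"ax":0,"ay":0,"az":0,"grip":0},{"x":0,"y":0,"z":0,"ax":0,"ay":0,"az":0,"grip":0},{"x":0,"y":0,"z":0,"ax":0,"ay":0,"az":0,"grip":0},{"x":0,"y":0,"z":0,"ax":0,"ay":0,"az":0,"grip":0},{"x":0,"y":0,"z":0,"ax":0,"ay":0,"az":0,"grip":0},{"x":0,"y":0,"z":0,"ax":0,"ay":0,"az":0,"grip":0},{"x":0,"y":0,"z":0,"ax":0,"ay":0,"az":0,"grip":0},{"x":0,"y":0,"z":0,"ax":0,"ay":0,"az":0,"grip":0}]' 45; python3 go.py
```

```text
time_s: 5.1
tcp_pos: [0.4928, -0.273, 0.009]
tool_rot: [-90.0, 0.0, 99.2]
force: [-0.5, -0.6, -0.2]
gripper_width: 0.705
time_s: 6.1
tcp_pos: [0.4926, -0.273, 0.0087]
tool_rot: [-90.0, 0.0, 99.2]
force: [0.9, -0.9, -0.6]
gripper_width: 0.236
t 6.1 tcp [ 0.4926 -0.273   0.0087] rot [-9.000e+01  1.000e-02  9.918e+01] F [ 0.88 -0.92 -0.64] T [-0.08 -0.    0.04] g 0.236
```

Gripped: the opening is 22 mm, which matches the handle. Lifting.

```bash
python3 -m crank '[{"x":0,"y":-3,"z":0,"ax":0,"ay":0,"az":0,"grip":0},{"x":0,"y":-8,"z":0,"ax":0,"ay":0,"az":0,"grip":0},{"x":0,"y":-15,"z":0,"ax":0,"ay":0,"az":0,"grip":0},{"x":0,"y":-20,"z":0,"ax":0,"ay":0,"az":0,"grip":0},{"x":0,"y":-25,"z":0,"ax":0,"ay":0,"az":0,"grip":0},{"x":0,"y":-25,"z":0,"ax":0,"ay":0,"az":0,"grip":0},{"x":0,"y":-25,"z":0,"ax":0,"ay":0,"az":0,"grip":0},{"x":0,"y":-15,"z":0,"ax":0,"ay":0,"az":0,"grip":0},{"x":0,"y":-8,"z":0,"ax":0,"ay":0,"az":0,"grip":0},{"x":0,"y":0,"z":0,"ax":0,"ay":0,"az":0,"grip":0}]' 45
python3 go.py .4541 .1041 .15 -82.55 0 72.64
```

```text
time_s: 7.1
tcp_pos: [0.493, -0.2729, 0.1538]
tool_rot: [-90.1, 0.1, 99.2]
force: [-0.1, -0.5, -2.1]
gripper_width: 0.232
t 7.1 tcp [ 0.493  -0.2729  0.1538] rot [-9.010e+01  7.000e-02  9.919e+01] F [-0.09 -0.52 -2.09] T [ 0.04  0.1  -0.01] g 0.232
shift mm [378.4   3.4 -21.9]
turn [ 0.1296  0.4627 -0.031 ]
```

```bash
python3 -m crank '[{"x":22,"y":0,"z":-2,"ax":0,"ay":0,"az":0,"grip":0},{"x":40,"y":0,"z":-2,"ax":0,"ay":0,"az":0,"grip":0},{"x":45,"y":0,"z":-3,"ax":0,"ay":0,"az":0,"grip":0},{"x":45,"y":0,"z":-3,"ax":0,"ay":0,"az":0,"grip":0},{"x":45,"y":0,"z":-3,"ax":0,"ay":0,"az":0,"grip":0},{"x":45,"y":0,"z":-3,"ax":0,"ay":0,"az":0,"grip":0},{"x":45,"y":0,"z":-2,"ax":0,"ay":0,"az":0,"grip":0},{"x":40,"y":0,"z":-2,"ax":0,"ay":0,"az":0,"grip":0},{"x":30,"y":0,"z":-2,"ax":0,"ay":0,"az":0,"grip":0},{"x":21,"y":0,"z":0,"ax":0,"ay":0,"az":0,"grip":0}]' 45
python3 -m crank '[{"x":0,"y":0,"z":0,"ax":0,"ay":0.07,"az":0,"grip":0},{"x":0,"y":0,"z":0,"ax":0,"ay":0.1,"az":0,"grip":0},{"x":0,"y":0,"z":0,"ax":0,"ay":0.1,"az":0,"grip":0},{"x":0,"y":0,"z":0,"ax":0,"ay":0.1,"az":0,"grip":0},{"x":0,"y":0,"z":0,"ax":0,"ay":0.0933,"az":0,"grip":0},{"x":0,"y":0,"z":0,"ax":0.03,"ay":0,"az":0,"grip":0},{"x":0,"y":0,"z":0,"ax":0.05,"ay":0,"az":0,"grip":0},{"x":0,"y":0,"z":0,"ax":0.05,"ay":0,"az":0,"grip":0},{"x":0,"y":0,"z":0,"ax":0,"ay":0,"az":0,"grip":0},{"x":0,"y":0,"z":0,"ax":0,"ay":0,"az":0,"grip":0}]' 45
python3 go.py .4541 .1041 .11 -82.55 0 72.64
```

```text
time_s: 8.1
tcp_pos: [0.4527, 0.1067, 0.1518]
tool_rot: [-89.9, -0.1, 99.4]
force: [-0.5, 0.0, -1.2]
gripper_width: 0.238
time_s: 9.1
tcp_pos: [0.4533, 0.1036, 0.1518]
tool_rot: [-82.5, 0.1, 72.6]
force: [0.2, 1.7, -2.4]
gripper_width: 0.231
t 9.1 tcp [0.4533 0.1036 0.1518] rot [-8.249e+01  6.000e-02  7.262e+01] F [ 0.19  1.66 -2.37] T [-0.03 -0.1  -0.  ] g 0.231
shift mm [ 0.7 41.4 -6.1]
turn [-0.0011 -0.0005 -0.001 ]
```

```bash
python3 -m crank '[{"x":0.7,"y":5,"z":-1,"ax":0,"ay":0,"az":0,"grip":0},{"x":0,"y":8,"z":-1,"ax":0,"ay":0,"az":0,"grip":0},{"x":0,"y":10,"z":-1,"ax":0,"ay":0,"az":0,"grip":0},{"x":0,"y":9,"z":-1,"ax":0,"ay":0,"az":0,"grip":0},{"x":0,"y":6,"z":-1,"ax":0,"ay":0,"az":0,"grip":0},{"x":0,"y":3.4,"z":-1.1,"ax":0,"ay":0,"az":0,"grip":0},{"x":0,"y":0,"z":0,"ax":0,"ay":0,"az":0,"grip":0},{"x":0,"y":0,"z":0,"ax":0,"ay":0,"az":0,"grip":0},{"x":0,"y":0,"z":0,"ax":0,"ay":0,"az":0,"grip":0},{"x":0,"y":0,"z":0,"ax":0,"ay":0,"az":0,"grip":0}]' 45
python3 - <<'E'
from h import *
for n in("top","side"):
    p,d=optics.grab_frame(n); np.savez(f"g_{n}.npz",p=p,d=d)
    c=p[140:240,190:290] if n=="top" else p[130:230,170:300]
    cv2.imwrite(f"pics/{n}2.png",cv2.resize(c[:,:,::-1],None,fx=5.9,fy=5.9,interpolation=cv2.INTER_CUBIC))
E
python3 go.py .4541 .1041 .072 -82.55 0 72.64
```

```text
time_s: 10.1
tcp_pos: [0.4551, 0.1043, 0.1111]
tool_rot: [-82.6, -0.0, 72.6]
force: [-0.0, 0.2, -1.5]
gripper_width: 0.229
t 10.2 tcp [0.455  0.1043 0.111 ] rot [-8.258e+01 -1.000e-02  7.264e+01] F [ 0.46  0.08 -1.44] T [-0.02 -0.19 -0.02] g 0.233
shift mm [-0.5 38.8 -4.3]
turn [ 0.0005 -0.      0.0002]
```

View pics/top2.png

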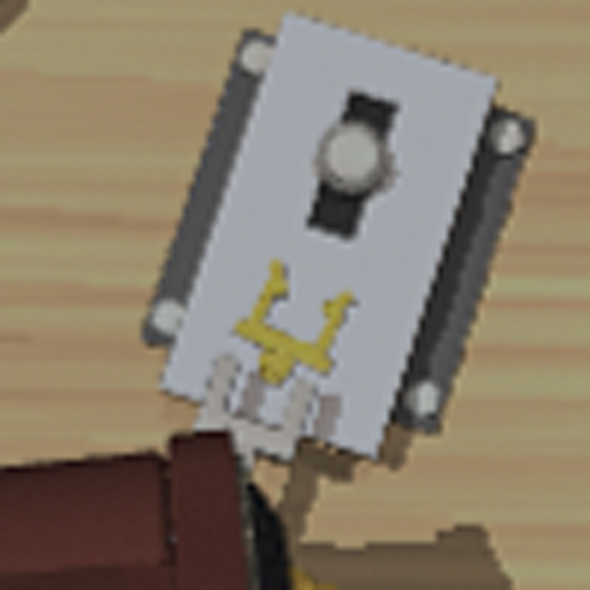

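View pics/side2.png

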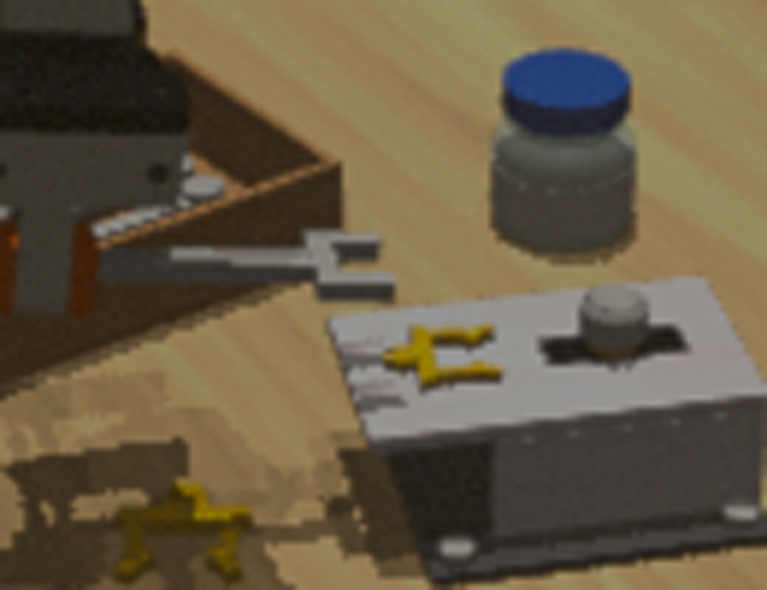

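```bash
cat > ov.py <<'E'
from fit import *
from scipy.spatial.transform import Rotation as Ro
from cell import sensors
import sys
s=sensors.read_state(); R=Ro.from_euler("xyz",s["tool_rot"],degrees=True).as_matrix()
# tool frame axes: x=-tcpz, y=tcpx, z=-tcpy
RT=np.stack([-R[:,2],R[:,0],-R[:,1]],1); o=s["tcp_pos"]-RT@np.array([.0291,0,.0047])
print("tiplow",o+RT@[.162,0,.012],"tip",o+RT@[.162,0,.017])
Rz=lambda a: np.array([[np.cos(a),-np.sin(a),0],[np.sin(a),np.cos(a),0],[0,0,1]])
B=np.array([.6514,.0392,0]);print("tip in bracket",Rz(.303)@(o+RT@[.162,0,.012]-B))
for n in("top","side"):
    D=np.load(f"{sys.argv[1]}_{n}.npz")["p"]; x0,y0,x1,y1=(190,140,290,240) if n=="top" else (170,130,300,230)
    im=cv2.resize(D[y0:y1,x0:x1,::-1],None,fx=5.9,fy=5.9,interpolation=cv2.INTER_CUBIC)
    f=lambda X:np.round(((proj(n,X)-[x0,y0]+.5)*5.9-.5)).astype(int)
    for q in TOOLF:
        cv2.polylines(im,[cv2.convexHull(f(q@RT.T+o).astype(np.int32))],True,(0,0,255),1)
    for q in (PLATE): cv2.polylines(im,[cv2.convexHull(f(q@Rz(-.303).T+B).astype(np.int32))],True,(0,255,0),1)
    cv2.imwrite(f"pics/ov_{sys.argv[1]}_{n}.png",im)
E
python3 ov.py g
```

```text
tiplow [0.58164104 0.06470938 0.1011127 ] tip [0.58225718 0.06451557 0.1060708 ]
tip in bracket [-0.07419275  0.0035323   0.1011127 ]
```

View pics/ov_g_top.png

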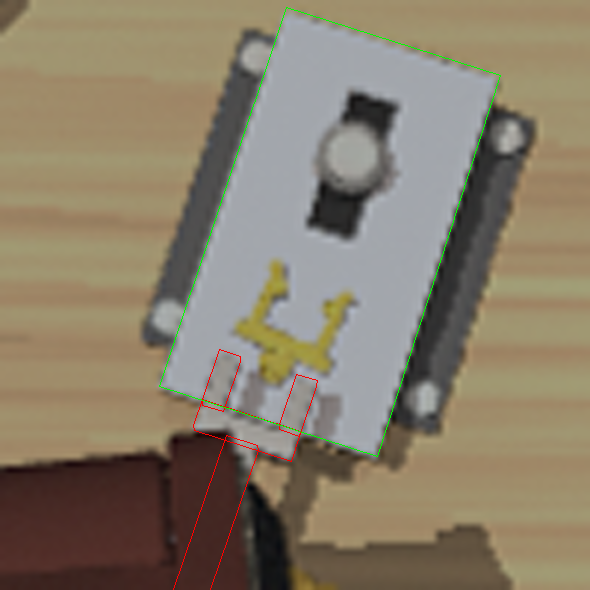

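View pics/ov_g_side.png

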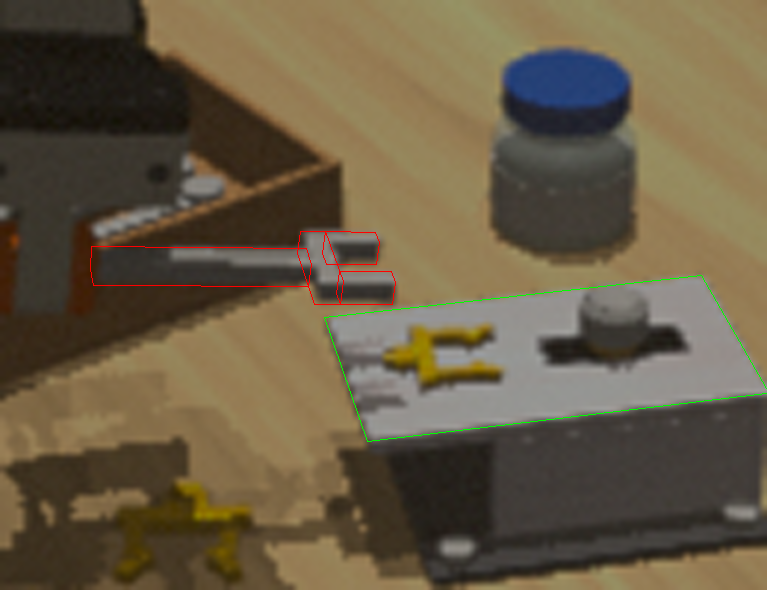

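The overlay matches within about 1 mm in both views, and the tab at (273,370) in the top crop sits between the prongs. Lowering behind the shoulders.

```bash
python3 -m crank '[{"x":-0.3,"y":4,"z":-0.5,"ax":0,"ay":0,"az":0,"grip":0},{"x":0,"y":6,"z":-0.8,"ax":0,"ay":0,"az":0,"grip":0},{"x":0,"y":7,"z":-0.9,"ax":0,"ay":0,"az":0,"grip":0},{"x":0,"y":7,"z":-0.9,"ax":0,"ay":0,"az":0,"grip":0},{"x":0,"y":5,"z":-0.4,"ax":0,"ay":0,"az":0,"grip":0},{"x":0,"y":4,"z":-0.4,"ax":0,"ay":0,"az":0,"grip":0},{"x":0,"y":3,"z":-0.2,"ax":0,"ay":0,"az":0,"grip":0},{"x":0,"y":2,"z":-0.2,"ax":0,"ay":0,"az":0,"grip":0},{"x":0,"y":0.8,"z":0,"ax":0,"ay":0,"az":0,"grip":0},{"x":0,"y":0,"z":0,"ax":0,"ay":0,"az":0,"grip":0}]' 45
cat > pic.py <<'E'
from h import *
import sys
k=sys.argv[1]
for n in("top","side"):
    p,d=optics.grab_frame(n); np.savez(f"{k}_{n}.npz",p=p,d=d)
E
python3 pic.py g2; python3 ov.py g2; python3 go.py .4541 .1041 .072 -82.55 0 72.64
```

```text
time_s: 11.2
tcp_pos: [0.454, 0.1042, 0.0718]
tool_rot: [-82.6, -0.0, 72.6]
force: [-1.0, -0.2, -1.6]
gripper_width: 0.234
tiplow [0.58081386 0.06464341 0.0620035 ] tip [0.58143048 0.06444968 0.06696155]
tip in bracket [-0.07496256  0.00322251  0.0620035 ]
t 11.3 tcp [0.4541 0.1043 0.0719] rot [-8.257e+01 -1.000e-02  7.264e+01] F [ 0.03 -0.08 -1.99] T [ 0.04 -0.14 -0.02] g 0.235
shift mm [-0.2 -0.1 -0. ]
turn [ 0.0004 -0.0001  0.0002]
```

View pics/ov_g2_top.png

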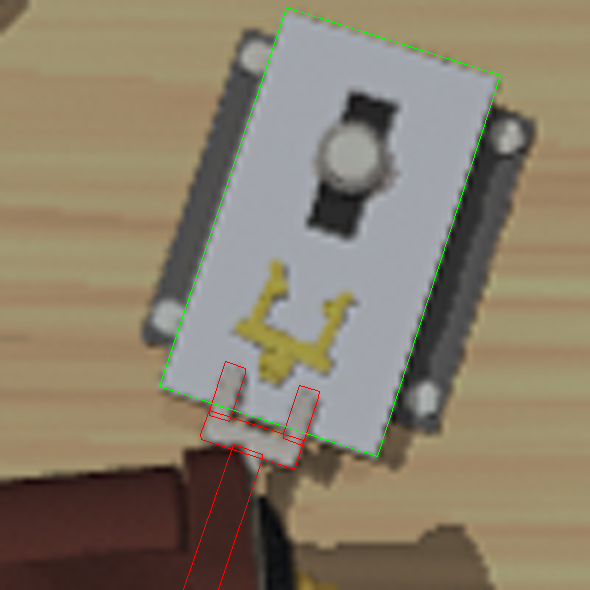

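View pics/ov_g2_side.png

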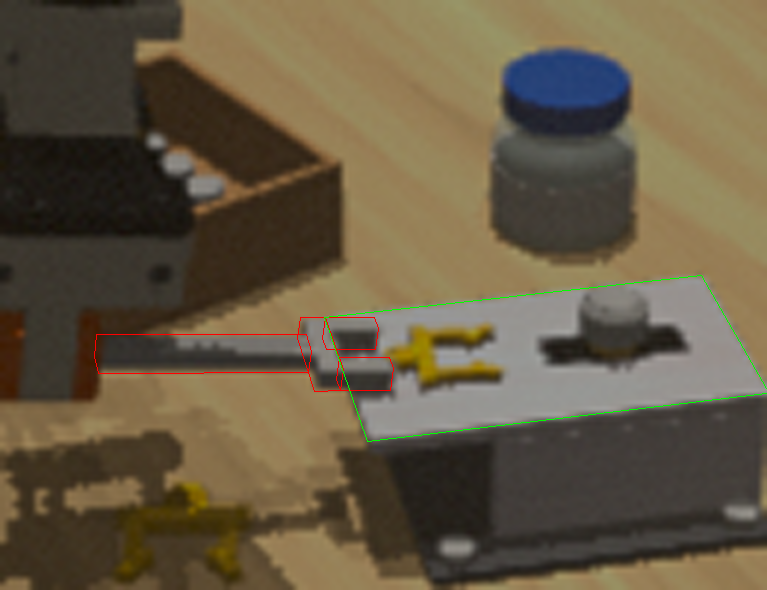

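Both prongs straddle the tab behind the shoulders. I'm advancing 30 mm to seat on the shoulders and square up the clip.

```bash
python3 -m crank '[{"x":0,"y":-0.34,"z":-3,"ax":0,"ay":0,"az":0,"grip":0},{"x":0,"y":-0.34,"z":-3,"ax":0,"ay":0,"az":0,"grip":0},{"x":0,"y":-0.34,"z":-3,"ax":0,"ay":0,"az":0,"grip":0},{"x":0,"y":-0.34,"z":-3,"ax":0,"ay":0,"az":0,"grip":0},{"x":0,"y":-0.34,"z":-3,"ax":0,"ay":0,"az":0,"grip":0},{"x":0,"y":-0.34,"z":-3,"ax":0,"ay":0,"az":0,"grip":0},{"x":0,"y":-0.34,"z":-3,"ax":0,"ay":0,"az":0,"grip":0},{"x":0,"y":-0.34,"z":-3,"ax":0,"ay":0,"az":0,"grip":0},{"x":0,"y":-0.34,"z":-3,"ax":0,"ay":0,"az":0,"grip":0},{"x":0,"y":-0.34,"z":-3,"ax":0,"ay":0,"az":0,"grip":0}]' 45
python3 pic.py g3; python3 ov.py g3; python3 go.py
```

```text
time_s: 12.3
tcp_pos: [0.483, 0.0952, 0.0712]
tool_rot: [-82.5, 0.0, 72.6]
force: [0.1, 0.2, -1.8]
gripper_width: 0.234
tiplow [0.61014258 0.05531634 0.061343  ] tip [0.61075706 0.05512356 0.06630135]
tip in bracket [-0.04418684  0.00307158  0.061343  ]
t 12.4 tcp [0.4835 0.095  0.0712] rot [-82.6   -0.    72.61] F [-0.41 -0.11 -1.31] T [-0.   -0.15 -0.01] g 0.237
```

View pics/ov_g3_top.png

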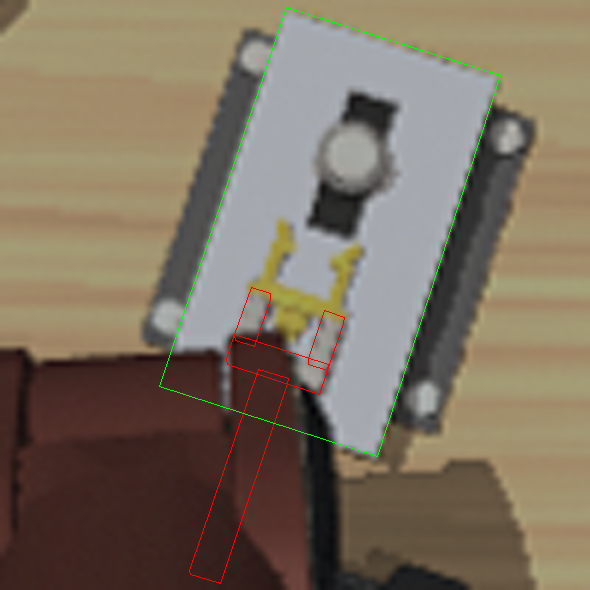

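View pics/ov_g3_side.png

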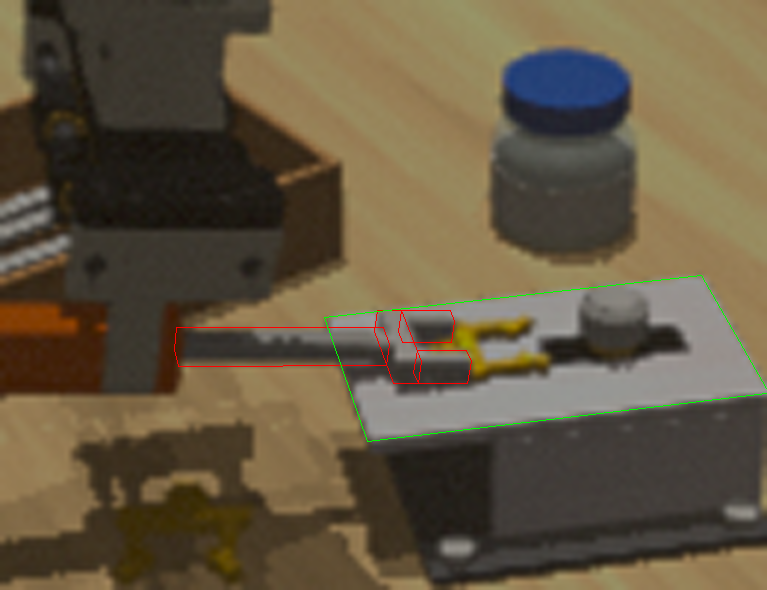

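```bash
cat > cl.py <<'E'
from fit import *
import sys
k=sys.argv[1]
Rz=lambda a: np.array([[np.cos(a),-np.sin(a),0],[np.sin(a),np.cos(a),0],[0,0,1]])
B=np.array([.6514,.0392,0])
for n in("top","side"):
    D=np.load(f"{k}_{n}.npz");p=D["p"];d=D["d"];hsv=cv2.cvtColor(p,cv2.COLOR_RGB2HSV);X=cloud(n,d);X[d==0]=-1
    H,Sx,V=[hsv[...,i].astype(int) for i in range(3)]
    x0,y0,x1,y1=R=(200,130,300,230) if n=="top" else (215,165,310,235)
    w=np.zeros(d.shape,bool);w[y0:y1,x0:x1]=1
    ye=w&(H>20)&(H<35)&(Sx>130)&(V>80)
    v,u=np.nonzero(ye); Q=(ray(n,np.c_[u,v],.065)-B)@Rz(.303).T*1000
    hd=w&(X[...,2]>.074)&(Sx<60); hd=cv2.morphologyEx(hd.astype(np.uint8),cv2.MORPH_OPEN,np.ones((3,3)))>0
    rp=(fit(n,HEAD,hd,(.67,.035,0),.06,R)[0][:2] if hd.sum()>20 else [0,0])
    h=(np.r_[rp,0]-B)@Rz(.303).T*1000
    fr=Q[Q[:,0]>Q[:,0].max()-22]; L=fr[:,1]
    print(n,"pin",h[:2].round(1),"clip x",Q[:,0].min().round(1),Q[:,0].max().round(1),"front y",L.min().round(1),L.max().round(1),"mid",((L.min()+L.max())/2).round(1),"mean y",Q[:,1].mean().round(1))
E
python3 cl.py g3; python3 cl.py f; python3 cl.py g2
```

```text
top pin [16.7 -0.9] clip x -55.2 -15.3 front y -12.4 19.3 mid 3.5 mean y 4.3
side pin [20.5  5.6] clip x -52.6 -11.2 front y -14.2 19.8 mid 2.8 mean y 3.0
top pin [16.5 -0.5] clip x -73.5 -31.6 front y -14.4 17.8 mid 1.7 mean y 3.5
side pin [20.   3.6] clip x -72.7 -29.0 front y -15.4 17.0 mid 0.8 mean y 1.0
top pin [16.5 -0.6] clip x -73.5 -31.6 front y -13.7 17.8 mid 2.1 mean y 3.8
side pin [20.5  5.9] clip x -70.4 -29.0 front y -17.8 17.0 mid -0.4 mean y 0.4
```

The clip squared up to the fork. It sits about 3.5 mm to the left of the pin line, so I'm steering it right over the next 15 mm.

```bash
python3 -m crank '[{"x":-0.35,"y":-0.19,"z":-1.5,"ax":0,"ay":0,"az":0,"grip":0},{"x":-0.35,"y":-0.19,"z":-1.5,"ax":0,"ay":0,"az":0,"grip":0},{"x":-0.35,"y":-0.19,"z":-1.5,"ax":0,"ay":0,"az":0,"grip":0},{"x":-0.35,"y":-0.19,"z":-1.5,"ax":0,"ay":0,"az":0,"grip":0},{"x":-0.35,"y":-0.19,"z":-1.5,"ax":0,"ay":0,"az":0,"grip":0},{"x":-0.35,"y":-0.19,"z":-1.5,"ax":0,"ay":0,"az":0,"grip":0},{"x":-0.35,"y":-0.19,"z":-1.5,"ax":0,"ay":0,"az":0,"grip":0},{"x":-0.35,"y":-0.19,"z":-1.5,"ax":0,"ay":0,"az":0,"grip":0},{"x":-0.35,"y":-0.19,"z":-1.5,"ax":0,"ay":0,"az":0,"grip":0},{"x":-0.35,"y":-0.19,"z":-1.5,"ax":0,"ay":0,"az":0,"grip":0}]' 45
python3 pic.py g4; python3 ov.py g4; python3 cl.py g4; python3 go.py
```

```text
time_s: 13.4
tcp_pos: [0.4963, 0.0873, 0.0712]
tool_rot: [-82.5, 0.0, 72.6]
force: [-0.2, 0.9, -1.5]
gripper_width: 0.232
tiplow [0.62318374 0.04746614 0.06124976] tip [0.62380031 0.04727343 0.06620785]
tip in bracket [-0.02939738 -0.00052972  0.06124976]
top pin [16.9 -0.4] clip x -33.3 0.3 front y -15.4 17.0 mid 0.8 mean y 0.6
side pin [20.   3.6] clip x -38.9 3.7 front y -17.5 16.5 mid -0.5 mean y -1.3
t 13.5 tcp [0.4965 0.0871 0.0712] rot [-82.58   0.    72.62] F [-0.48  1.11 -2.  ] T [-0.03 -0.11 -0.03] g 0.234
```

View pics/ov_g4_top.png

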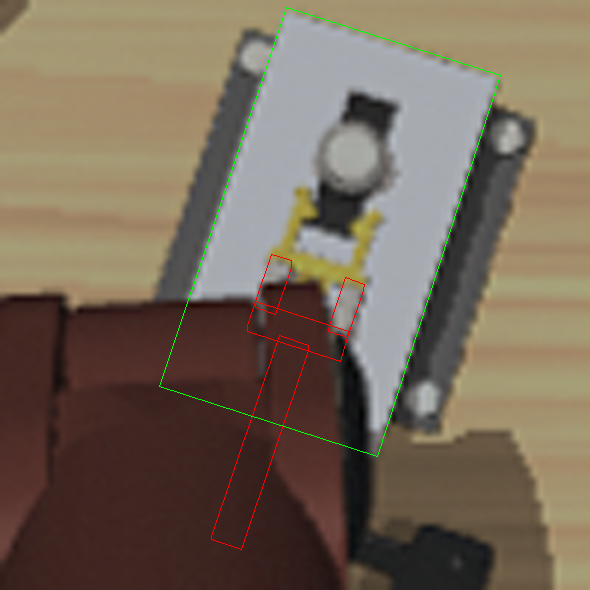

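View pics/ov_g4_side.png

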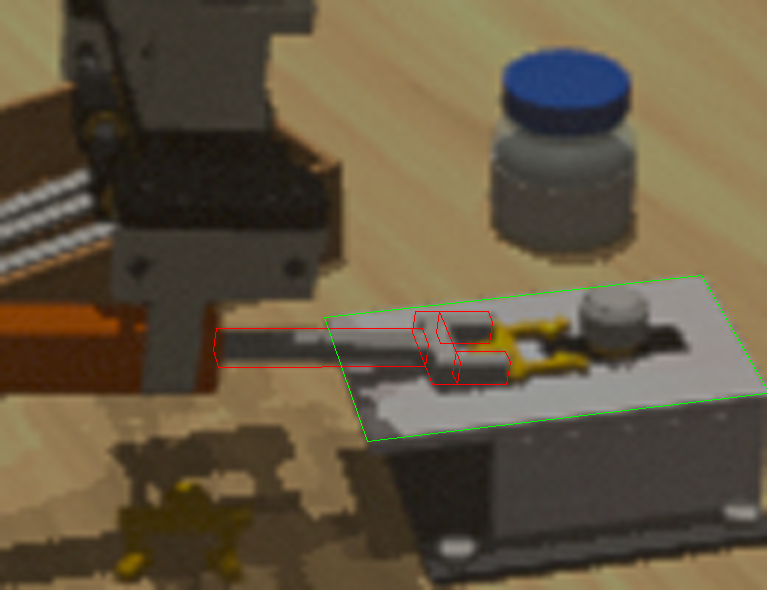

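```bash
python3 -m crank '[{"x":-0.1,"y":-0.09,"z":-0.7,"ax":0,"ay":0,"az":0,"grip":0},{"x":-0.1,"y":-0.09,"z":-0.7,"ax":0,"ay":0,"az":0,"grip":0},{"x":-0.1,"y":-0.09,"z":-0.7,"ax":0,"ay":0,"az":0,"grip":0},{"x":-0.1,"y":-0.09,"z":-0.7,"ax":0,"ay":0,"az":0,"grip":0},{"x":-0.1,"y":-0.09,"z":-0.7,"ax":0,"ay":0,"az":0,"grip":0},{"x":-0.1,"y":-0.09,"z":-0.7,"ax":0,"ay":0,"az":0,"grip":0},{"x":-0.1,"y":-0.09,"z":-0.7,"ax":0,"ay":0,"az":0,"grip":0},{"x":-0.1,"y":-0.09,"z":-0.7,"ax":0,"ay":0,"az":0,"grip":0},{"x":-0.1,"y":-0.09,"z":-0.7,"ax":0,"ay":0,"az":0,"grip":0},{"x":-0.1,"y":-0.09,"z":-0.7,"ax":0,"ay":0,"az":0,"grip":0}]' 45
python3 pic.py g5; python3 ov.py g5; python3 cl.py g5; python3 go.py
```

```text
time_s: 14.5
tcp_pos: [0.5027, 0.0843, 0.0712]
tool_rot: [-82.5, 0.0, 72.6]
force: [0.4, 0.0, -1.4]
gripper_width: 0.236
tiplow [0.62949129 0.0445867  0.06120282] tip [0.63010888 0.0443937  0.06616078]
tip in bracket [-0.02251798 -0.00139592  0.06120282]
top pin [16.9 -0.3] clip x -22.9 7.8 front y -17.6 14.8 mid -1.4 mean y 0.4
side pin [20.5 -1. ] clip x -32.0 11.7 front y -18.4 15.5 mid -1.5 mean y -2.1
t 14.6 tcp [0.5028 0.0842 0.0712] rot [-82.56   0.    72.63] F [-0.96  0.2  -1.07] T [-0.02 -0.16  0.01] g 0.231
```

View pics/ov_g5_top.png

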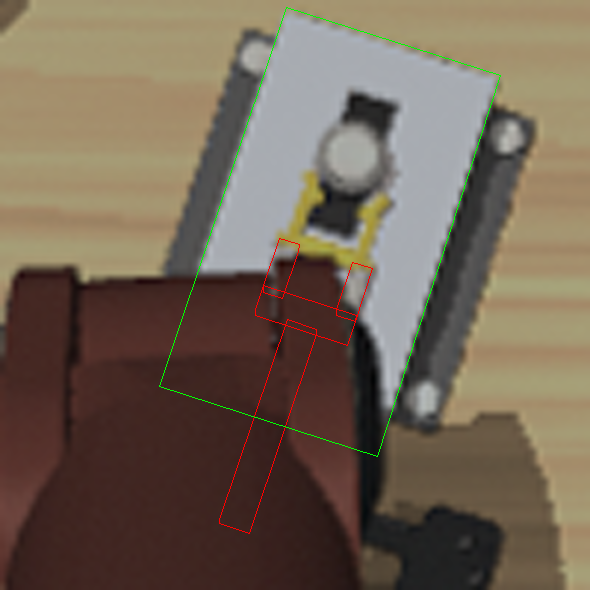

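```bash
cat >> go.py <<'E'
print("push F",round(float(-(s["force"]@[.9544,-.2984,0])),2),"tip x",round(float((np.array(s["tcp_pos"])-[.6514,.0392,0])@[.9544,-.2984,0])*1000+132.7,1))
E
python3 -m crank '[{"x":0,"y":-0.08,"z":-0.6,"ax":0,"ay":0,"az":0,"grip":0},{"x":0,"y":-0.08,"z":-0.6,"ax":0,"ay":0,"az":0,"grip":0},{"x":0,"y":-0.08,"z":-0.6,"ax":0,"ay":0,"az":0,"grip":0},{"x":0,"y":-0.08,"z":-0.6,"ax":0,"ay":0,"az":0,"grip":0},{"x":0,"y":-0.08,"z":-0.6,"ax":0,"ay":0,"az":0,"grip":0},{"x":0,"y":-0.08,"z":-0.6,"ax":0,"ay":0,"az":0,"grip":0},{"x":0,"y":-0.08,"z":-0.6,"ax":0,"ay":0,"az":0,"grip":0},{"x":0,"y":-0.08,"z":-0.6,"ax":0,"ay":0,"az":0,"grip":0},{"x":0,"y":-0.08,"z":-0.6,"ax":0,"ay":0,"az":0,"grip":0},{"x":0,"y":-0.08,"z":-0.6,"ax":0,"ay":0,"az":0,"grip":0}]' 45
python3 pic.py g6; python3 cl.py g6; python3 go.py
```

```text
time_s: 15.6
tcp_pos: [0.5084, 0.0825, 0.0712]
tool_rot: [-82.5, 0.0, 72.6]
force: [-1.0, -0.9, 0.0]
gripper_width: 0.235
top pin [16.9 -0.3] clip x -16.1 12.6 front y -16.2 14.8 mid -0.7 mean y -0.2
side pin [21.3  1.7] clip x -25.1 16.2 front y -18.6 15.5 mid -1.5 mean y -2.0
t 15.7 tcp [0.5086 0.0825 0.0712] rot [-82.56  -0.    72.64] F [-0.28  1.22 -1.08] T [ 0.03 -0.15 -0.01] g 0.237
push F 0.63 tip x -16.5
```

```bash
python3 -m crank '[{"x":0,"y":-0.065,"z":-0.5,"ax":0,"ay":0,"az":0,"grip":0},{"x":0,"y":-0.065,"z":-0.5,"ax":0,"ay":0,"az":0,"grip":0},{"x":0,"y":-0.065,"z":-0.5,"ax":0,"ay":0,"az":0,"grip":0},{"x":0,"y":-0.065,"z":-0.5,"ax":0,"ay":0,"az":0,"grip":0},{"x":0,"y":-0.065,"z":-0.5,"ax":0,"ay":0,"az":0,"grip":0},{"x":0,"y":-0.065,"z":-0.5,"ax":0,"ay":0,"az":0,"grip":0},{"x":0,"y":-0.065,"z":-0.5,"ax":0,"ay":0,"az":0,"grip":0},{"x":0,"y":-0.065,"z":-0.5,"ax":0,"ay":0,"az":0,"grip":0},{"x":0,"y":-0.065,"z":-0.5,"ax":0,"ay":0,"az":0,"grip":0},{"x":0,"y":-0.065,"z":-0.5,"ax":0,"ay":0,"az":0,"grip":0}]' 45
python3 pic.py g7; python3 cl.py g7; python3 go.py;python3 ov.py g7
```

```text
time_s: 16.7
tcp_pos: [0.5122, 0.0815, 0.0711]
tool_rot: [-82.4, 0.0, 72.7]
force: [-3.3, 1.3, 0.5]
gripper_width: 0.235
top pin [17.6 -0.2] clip x -10.8 17.5 front y -16.9 15.6 mid -0.7 mean y -0.7
side pin [21.7  3.2] clip x -22.8 20.8 front y -17.6 15.0 mid -1.3 mean y -1.8
t 16.8 tcp [0.5123 0.0815 0.0711] rot [-8.243e+01  1.000e-02  7.268e+01] F [-3.06  1.54  0.27] T [0.33 0.56 0.1 ] g 0.236
push F 3.38 tip x -12.7
tiplow [0.63895276 0.04200718 0.06084743] tip [0.63958177 0.0418118  0.06580386]
tip in bracket [-0.01271784 -0.00103477  0.06084743]
```

View pics/ov_g7_top.png

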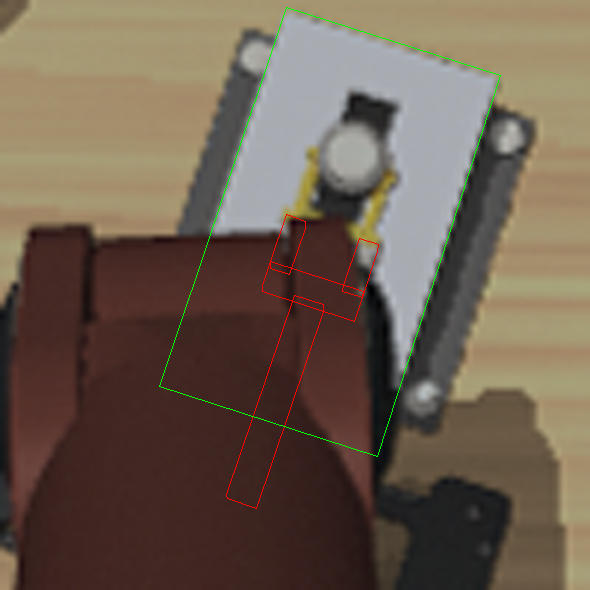

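View pics/ov_g7_side.png

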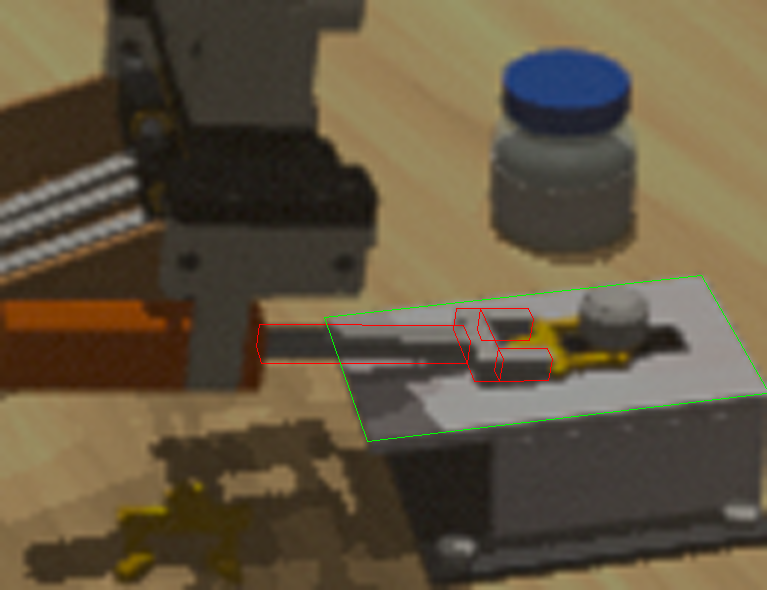

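```bash
python3 -m crank '[{"x":0,"y":-0.15,"z":-0.6,"ax":0,"ay":0,"az":0,"grip":0},{"x":0,"y":-0.15,"z":-0.6,"ax":0,"ay":0,"az":0,"grip":0},{"x":0,"y":-0.15,"z":-0.6,"ax":0,"ay":0,"az":0,"grip":0},{"x":0,"y":-0.15,"z":-0.6,"ax":0,"ay":0,"az":0,"grip":0},{"x":0,"y":-0.15,"z":-0.6,"ax":0,"ay":0,"az":0,"grip":0},{"x":0,"y":-0.15,"z":-0.6,"ax":0,"ay":0,"az":0,"grip":0},{"x":0,"y":-0.15,"z":-0.6,"ax":0,"ay":0,"az":0,"grip":0},{"x":0,"y":-0.15,"z":-0.6,"ax":0,"ay":0,"az":0,"grip":0},{"x":0,"y":-0.15,"z":-0.6,"ax":0,"ay":0,"az":0,"grip":0},{"x":0,"y":-0.15,"z":-0.6,"ax":0,"ay":0,"az":0,"grip":0}]' 45
python3 pic.py g8; python3 cl.py g8; python3 go.py;python3 ov.py g8
```

```text
time_s: 17.8
tcp_pos: [0.5191, 0.0792, 0.0718]
tool_rot: [-82.5, 0.0, 72.6]
force: [-3.1, 2.8, -1.3]
gripper_width: 0.232
top pin [23.7 -0.6] clip x -3.4 25.0 front y -15.5 17.0 mid 0.8 mean y 0.3
side pin [26.   1.1] clip x -14.9 27.7 front y -17.3 16.9 mid -0.2 mean y -1.3
t 17.9 tcp [0.5192 0.0791 0.0719] rot [-82.56  -0.    72.64] F [-2.95  1.61 -1.03] T [0.57 0.66 0.14] g 0.234
push F 3.3 tip x -5.4
tiplow [0.64587575 0.03954388 0.06192106] tip [0.64649379 0.0393506  0.06687895]
tip in bracket [-0.00537521 -0.00132014  0.06192106]
```

```bash
python3 -m crank '[{"x":0,"y":-0.065,"z":-0.5,"ax":0,"ay":0,"az":0,"grip":0},{"x":0,"y":-0.065,"z":-0.5,"ax":0,"ay":0,"az":0,"grip":0},{"x":0,"y":-0.065,"z":-0.5,"ax":0,"ay":0,"az":0,"grip":0},{"x":0,"y":-0.065,"z":-0.5,"ax":0,"ay":0,"az":0,"grip":0},{"x":0,"y":-0.065,"z":-0.5,"ax":0,"ay":0,"az":0,"grip":0},{"x":0,"y":-0.065,"z":-0.5,"ax":0,"ay":0,"az":0,"grip":0},{"x":0,"y":-0.065,"z":-0.5,"ax":0,"ay":0,"az":0,"grip":0},{"x":0,"y":-0.065,"z":-0.5,"ax":0,"ay":0,"az":0,"grip":0},{"x":0,"y":-0.065,"z":-0.5,"ax":0,"ay":0,"az":0,"grip":0},{"x":0,"y":-0.065,"z":-0.5,"ax":0,"ay":0,"az":0,"grip":0}]' 45
python3 pic.py g9; python3 cl.py g9; python3 go.py;python3 ov.py g9
```

```text
time_s: 18.9
tcp_pos: [0.5239, 0.0776, 0.0719]
tool_rot: [-82.5, 0.0, 72.6]
force: [-2.8, 1.6, -1.3]
gripper_width: 0.23
top pin [28.7 -0.3] clip x 1.8 29.8 front y -15.5 17.0 mid 0.7 mean y -0.2
side pin [31.7  1.9] clip x -10.3 32.2 front y -18.3 16.9 mid -0.7 mean y -1.2
t 19.0 tcp [0.524  0.0776 0.0719] rot [-82.56  -0.    72.64] F [-3.01  2.87 -1.89] T [0.55 0.6  0.21] g 0.232
push F 3.73 tip x -0.3
tiplow [0.65072336 0.03801764 0.06194816] tip [0.65134086 0.03782437 0.06690612]
tip in bracket [-0.00029302 -0.0013304   0.06194816]
```

```bash
python3 -m crank '[{"x":0,"y":-0.065,"z":-0.5,"ax":0,"ay":0,"az":0,"grip":0},{"x":0,"y":-0.065,"z":-0.5,"ax":0,"ay":0,"az":0,"grip":0},{"x":0,"y":-0.065,"z":-0.5,"ax":0,"ay":0,"az":0,"grip":0},{"x":0,"y":-0.065,"z":-0.5,"ax":0,"ay":0,"az":0,"grip":0},{"x":0,"y":-0.065,"z":-0.5,"ax":0,"ay":0,"az":0,"grip":0},{"x":0,"y":-0.065,"z":-0.5,"ax":0,"ay":0,"az":0,"grip":0},{"x":0,"y":-0.065,"z":-0.5,"ax":0,"ay":0,"az":0,"grip":0},{"x":0,"y":-0.065,"z":-0.5,"ax":0,"ay":0,"az":0,"grip":0},{"x":0,"y":-0.065,"z":-0.5,"ax":0,"ay":0,"az":0,"grip":0},{"x":0,"y":-0.065,"z":-0.5,"ax":0,"ay":0,"az":0,"grip":0}]' 45
python3 pic.py g10; python3 cl.py g10; python3 go.py;python3 ov.py g10
```

```text
time_s: 20.0
tcp_pos: [0.5264, 0.0768, 0.0717]
tool_rot: [-82.3, 0.0, 72.7]
force: [-7.0, 3.8, 0.4]
gripper_width: 0.234
top pin [30.8 -0.6] clip x 11.9 32.5 front y -17.0 17.7 mid 0.3 mean y -1.2
side pin [34.7  4.1] clip x -8.0 34.5 front y -18.8 16.4 mid -1.2 mean y -1.6
t 20.1 tcp [0.5265 0.0768 0.0717] rot [-8.227e+01  5.000e-02  7.267e+01] F [-6.83  3.82  0.18] T [0.66 1.24 0.16] g 0.234
push F 7.66 tip x 2.3
tiplow [0.65313502 0.03730743 0.06108216] tip [0.65377801 0.03711102 0.06603675]
tip in bracket [ 0.0022207  -0.00128865  0.06108216]
```

The pin has stopped after about 14 mm and the push force is up to 7.7 N, so I'm taking smaller steps.

```bash
python3 -m crank '[{"x":0,"y":-0.06,"z":-0.3,"ax":0,"ay":0,"az":0,"grip":0},{"x":0,"y":-0.06,"z":-0.3,"ax":0,"ay":0,"az":0,"grip":0},{"x":0,"y":-0.06,"z":-0.3,"ax":0,"ay":0,"az":0,"grip":0},{"x":0,"y":-0.06,"z":-0.3,"ax":0,"ay":0,"az":0,"grip":0},{"x":0,"y":-0.06,"z":-0.3,"ax":0,"ay":0,"az":0,"grip":0},{"x":0,"y":-0.06,"z":-0.3,"ax":0,"ay":0,"az":0,"grip":0},{"x":0,"y":-0.06,"z":-0.3,"ax":0,"ay":0,"az":0,"grip":0},{"x":0,"y":-0.06,"z":-0.3,"ax":0,"ay":0,"az":0,"grip":0},{"x":0,"y":-0.06,"z":-0.3,"ax":0,"ay":0,"az":0,"grip":0},{"x":0,"y":-0.06,"z":-0.3,"ax":0,"ay":0,"az":0,"grip":0}]' 45
python3 pic.py g11; python3 cl.py g11; python3 go.py;python3 ov.py g11
```

```text
time_s: 21.1
tcp_pos: [0.5274, 0.0765, 0.0719]
tool_rot: [-82.0, 0.1, 72.7]
force: [-9.3, 4.6, 1.2]
gripper_width: 0.231
top pin [32.  -0.7] clip x 14.9 32.8 front y -17.0 17.7 mid 0.3 mean y -4.1
side pin [33.9  2.4] clip x -8.0 35.7 front y -18.8 16.4 mid -1.2 mean y -2.9
t 21.2 tcp [0.5274 0.0765 0.0719] rot [-8.204e+01  8.000e-02  7.271e+01] F [-9.12  3.93  2.15] T [0.87 1.78 0.18] g 0.234
push F 9.87 tip x 3.2
tiplow [0.65405342 0.03708472 0.06070297] tip [0.65471694 0.03688539 0.06565474]
tip in bracket [ 0.00316372 -0.00122718  0.06070297]
```

View pics/ov_g11_side.png

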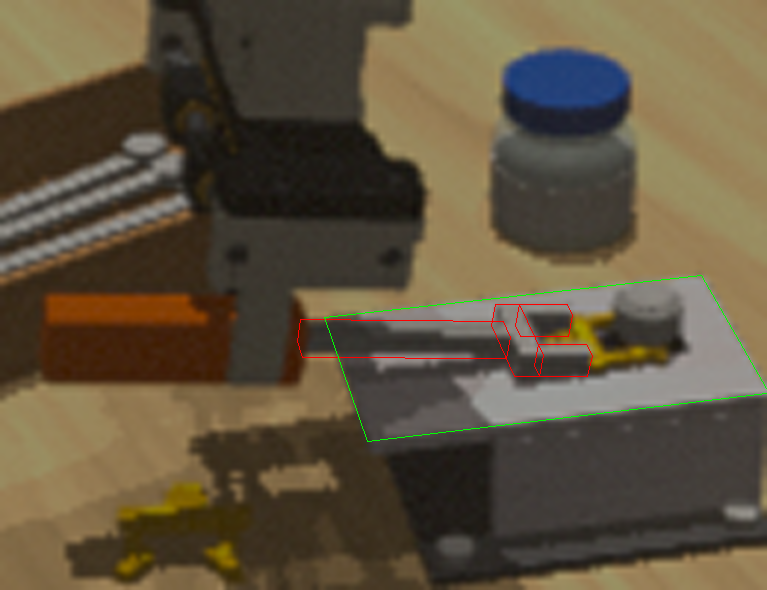

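```bash
python3 -m crank '[{"x":0,"y":-0.12,"z":-0.3,"ax":0,"ay":0,"az":0,"grip":0},{"x":0,"y":-0.12,"z":-0.3,"ax":0,"ay":0,"az":0,"grip":0},{"x":0,"y":-0.12,"z":-0.3,"ax":0,"ay":0,"az":0,"grip":0},{"x":0,"y":-0.12,"z":-0.3,"ax":0,"ay":0,"az":0,"grip":0},{"x":0,"y":-0.12,"z":-0.3,"ax":0,"ay":0,"az":0,"grip":0},{"x":0,"y":-0.12,"z":-0.3,"ax":0,"ay":0,"az":0,"grip":0},{"x":0,"y":-0.12,"z":-0.3,"ax":0,"ay":0,"az":0,"grip":0},{"x":0,"y":-0.12,"z":-0.3,"ax":0,"ay":0,"az":0,"grip":0},{"x":0,"y":-0.12,"z":-0.3,"ax":0,"ay":0,"az":0,"grip":0},{"x":0,"y":-0.12,"z":-0.3,"ax":0,"ay":0,"az":0,"grip":0}]' 45
python3 pic.py g12; python3 cl.py g12; python3 go.py;python3 ov.py g12
```

```text
time_s: 22.2
tcp_pos: [0.5313, 0.0752, 0.0725]
tool_rot: [-82.2, 0.1, 72.7]
force: [-5.7, 2.7, -1.9]
gripper_width: 0.233
top pin [32.9  0. ] clip x 15.2 36.3 front y -17.8 19.2 mid 0.7 mean y -2.6
side pin [33.9  2.4] clip x -1.1 42.6 front y -19.7 15.0 mid -2.4 mean y -4.0
t 22.3 tcp [0.5338 0.0746 0.0726] rot [-8.247e+01  2.000e-02  7.266e+01] F [-2.33  2.12 -1.68] T [0.29 0.24 0.08] g 0.235
push F 2.86 tip x 9.9
tiplow [0.66050459 0.03501255 0.06247488] tip [0.66113033 0.03481902 0.0674318 ]
tip in bracket [ 0.00993931 -0.00128002  0.06247488]
```

```bash
python3 pic.py g13; python3 cl.py g13; python3 go.py;python3 ov.py g13
```

```text
top pin [31.3 -0.3] clip x 17.5 39.3 front y -17.1 19.9 mid 1.4 mean y 0.2
side pin [33.9  3.2] clip x 4.6 44.9 front y -17.8 -11.0 mid -14.4 mean y -4.5
t 22.4 tcp [0.5369 0.0731 0.0732] rot [-8.286e+01 -1.000e-02  7.255e+01] F [-0.21 -0.12 -1.56] T [-0.05 -0.23  0.02] g 0.235
push F 0.16 tip x 13.3
tiplow [0.66358424 0.03328358 0.06393041] tip [0.66417675 0.03309674 0.06889166]
tip in bracket [ 0.01339456 -0.00201131  0.06393041]
```

View pics/ov_g13_side.png

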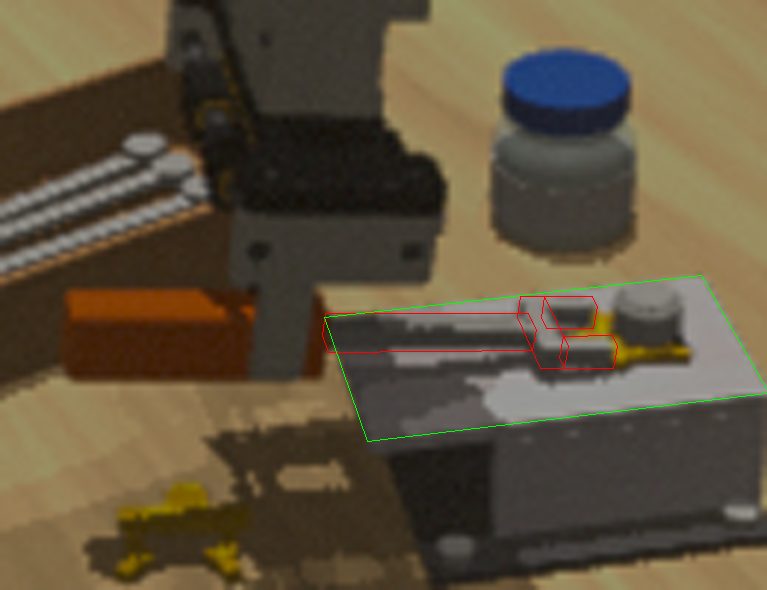

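View pics/ov_g13_top.png

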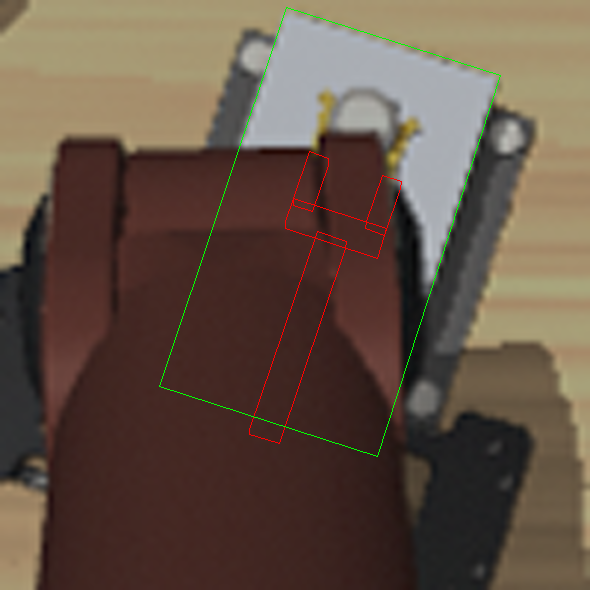

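```bash
python3 pic.py g14; python3 cl.py g14; python3 go.py;python3 ov.py g14
```

```text
top pin [33.4  1.5] clip x 19.7 44.5 front y -16.4 17.0 mid 0.3 mean y 2.2
side pin [31.1 -0.3] clip x 9.3 44.9 front y -16.9 -7.6 mid -12.2 mean y -5.0
t 22.5 tcp [0.5373 0.0727 0.0735] rot [-8.289e+01 -1.000e-02  7.251e+01] F [ 1.04 -0.79 -1.34] T [-0.   -0.12 -0.01] g 0.232
push F -1.23 tip x 13.9
tiplow [0.66398798 0.03277733 0.0642578 ] tip [0.66457783 0.03259082 0.06921938]
tip in bracket [ 0.01393097 -0.00237403  0.0642578 ]
```

View pics/ov_g14_top.png

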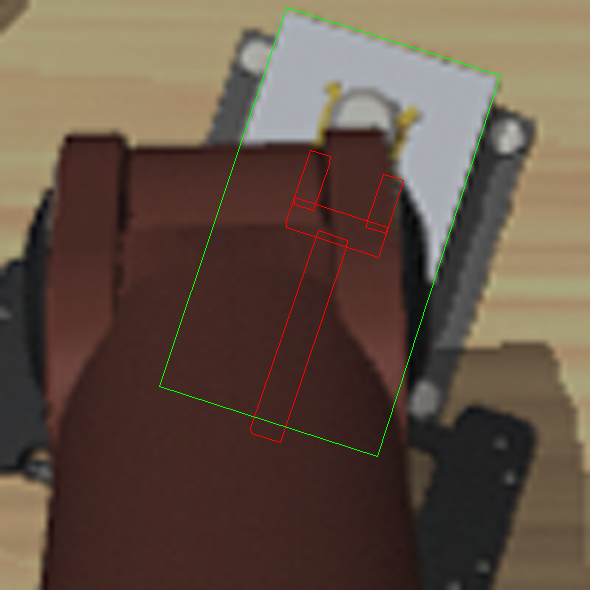

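View pics/ov_g14_side.png

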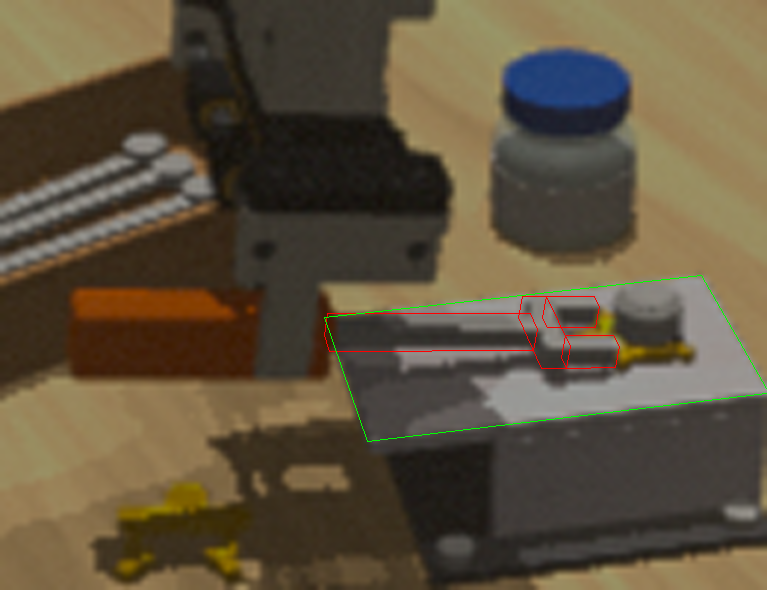

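The clip jumped and the force dropped to about 0. The jaw tips sit symmetrically past the pin at (335,88) and (418,113) in the top crop. I'm backing straight out, then up, and looking again.

```bash
python3 -m crank '[{"x":0,"y":0.2,"z":2,"ax":0,"ay":0,"az":0,"grip":0},{"x":0,"y":0.4,"z":4,"ax":0,"ay":0,"az":0,"grip":0},{"x":0,"y":0.6,"z":6,"ax":0,"ay":0,"az":0,"grip":0},{"x":0,"y":0.8,"z":8,"ax":0,"ay":0,"az":0,"grip":0},{"x":0,"y":0.9,"z":9,"ax":0,"ay":0,"az":0,"grip":0},{"x":0,"y":0.9,"z":9,"ax":0,"ay":0,"az":0,"grip":0},{"x":0,"y":-10,"z":8,"ax":0,"ay":0,"az":0,"grip":0},{"x":0,"y":-20,"z":6,"ax":0,"ay":0,"az":0,"grip":0},{"x":0,"y":-30,"z":4,"ax":0,"ay":0,"az":0,"grip":0},{"x":0,"y":-30,"z":0,"ax":0,"ay":0,"az":0,"grip":0}]' 45
python3 pic.py g15; python3 cl.py g15; python3 go.py .4936 -.2737 .15 -90 0 99.2;python3 ov.py g15
```

```text
time_s: 23.5
tcp_pos: [0.4911, 0.0879, 0.1672]
tool_rot: [-82.5, 0.0, 72.7]
force: [0.2, -0.9, -1.7]
gripper_width: 0.233
top pin [30.5  0.1] clip x 1.7 44.5 front y -16.4 17.0 mid 0.3 mean y 0.1
side pin [34.7  4.1] clip x 3.5 44.9 front y -16.9 -11.0 mid -13.9 mean y -4.9
t 23.6 tcp [0.4953 0.0879 0.17  ] rot [-83.08  -0.26  72.62] F [ 0.62 -0.41 -1.99] T [-0.06 -0.16  0.06] g 0.233
shift mm [-345.7    5.5 -107.8]
turn [-0.1176 -0.463   0.0324]
push F -0.71 tip x -30.8
tiplow [0.62207354 0.04829192 0.16124504] tip [0.62264192 0.04809067 0.16620855]
tip in bracket [-3.07034043e-02 -7.28333968e-05  1.61245038e-01]
```

View pics/ov_g15_top.png

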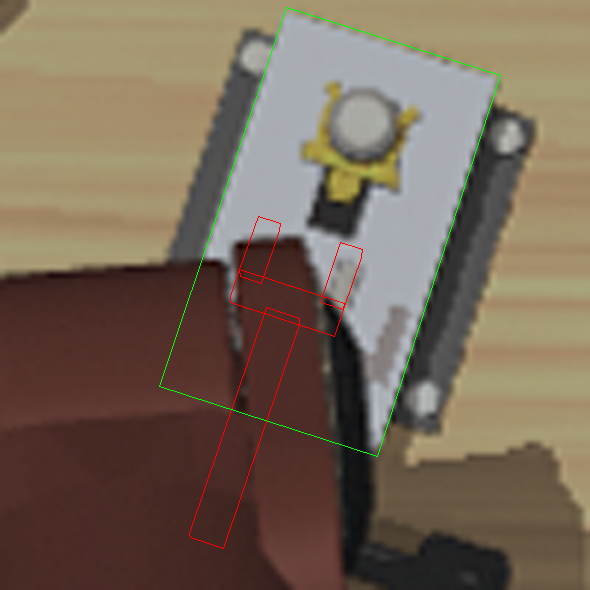

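View pics/ov_g15_side.png

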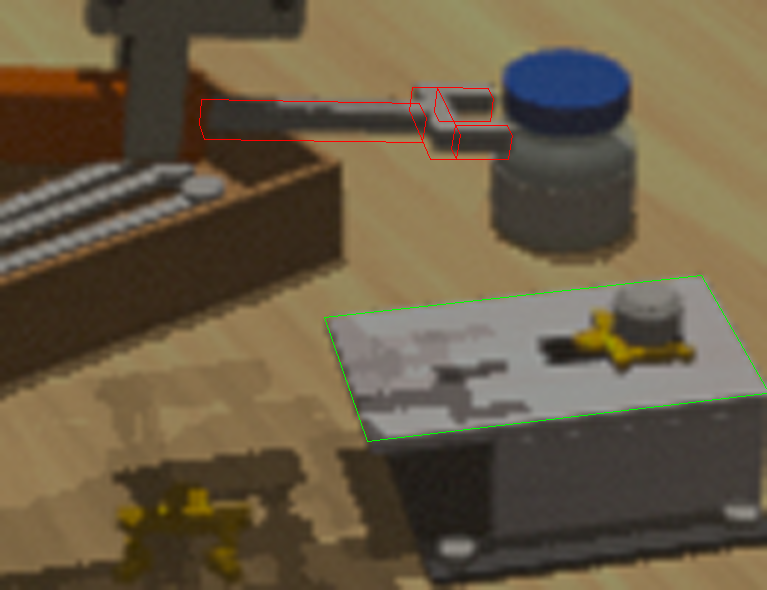

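The clip is seated around the pin and flat. In the top view it spans x 1.7 to 44.5 mm, which puts the eye at about 31 mm, and the pin reads about 30.5 to 31.5 mm. Returning the tool.

```bash
python3 -m crank '[{"x":0,"y":0,"z":0,"ax":-0.04,"ay":0,"az":0,"grip":0},{"x":0,"y":0,"z":0,"ax":-0.05,"ay":0,"az":0,"grip":0},{"x":0,"y":0,"z":0,"ax":-0.04,"ay":0,"az":0,"grip":0},{"x":0,"y":0,"z":0,"ax":0,"ay":-0.07,"az":0,"grip":0},{"x":0,"y":0,"z":0,"ax":0,"ay":-0.1,"az":0,"grip":0},{"x":0,"y":0,"z":0,"ax":0,"ay":-0.1,"az":0,"grip":0},{"x":0,"y":0,"z":0,"ax":0,"ay":-0.1,"az":0,"grip":0},{"x":0,"y":0,"z":0,"ax":0,"ay":-0.093,"az":0,"grip":0},{"x":0,"y":0,"z":0,"ax":0,"ay":0,"az":0,"grip":0},{"x":0,"y":0,"z":0,"ax":0,"ay":0,"az":0,"grip":0}]' 45
python3 go.py .4936 -.2737 .15 -90 0 99.2
```

```text
time_s: 24.6
tcp_pos: [0.4916, 0.0875, 0.1653]
tool_rot: [-89.9, -0.0, 99.0]
force: [0.4, 0.6, -1.9]
gripper_width: 0.234
t 24.6 tcp [0.4916 0.0875 0.1653] rot [-89.94  -0.    99.05] F [ 0.39  0.61 -1.86] T [0.06 0.02 0.  ] g 0.234
shift mm [-357.    15.4   54.8]
turn [-0.0011 -0.0027  0.0001]
push F -0.18 tip x -34.2
```

```bash
python3 -m crank '[{"x":-20,"y":0,"z":3,"ax":0,"ay":0,"az":0,"grip":0},{"x":-38,"y":0,"z":5,"ax":0,"ay":0,"az":0,"grip":0},{"x":-44,"y":0,"z":6,"ax":0,"ay":0,"az":0,"grip":0},{"x":-45,"y":0,"z":7,"ax":0,"ay":0,"az":0,"grip":0},{"x":-45,"y":0,"z":7,"ax":0,"ay":0,"az":0,"grip":0},{"x":-45,"y":0,"z":7,"ax":0,"ay":0,"az":0,"grip":0},{"x":-42,"y":0,"z":7,"ax":0,"ay":0,"az":0,"grip":0},{"x":-38,"y":0,"z":6,"ax":0,"ay":0,"az":0,"grip":0},{"x":-28,"y":0,"z":5,"ax":0,"ay":0,"az":0,"grip":0},{"x":-12,"y":0,"z":2,"ax":0,"ay":0,"az":0,"grip":0}]' 45
python3 go.py .4930 -.2735 .0087 -90 0 99.2
```

```text
time_s: 25.6
tcp_pos: [0.4935, -0.2776, 0.1653]
tool_rot: [-89.9, 0.1, 98.8]
force: [-0.3, 0.0, -1.4]
gripper_width: 0.236
t 25.6 tcp [ 0.4935 -0.2776  0.1653] rot [-89.92   0.11  98.79] F [-0.33  0.   -1.35] T [0.09 0.06 0.07] g 0.236
shift mm [  4.4 156.6  -0.3]
turn [-0.0013 -0.0072 -0.0019]
push F 0.32 tip x 76.6
```

Lowering most of the way, then checking height and levelness.

```bash
python3 -m crank '[{"x":0.4,"y":10,"z":0,"ax":0,"ay":0,"az":0,"grip":0},{"x":0,"y":20,"z":0,"ax":0,"ay":0,"az":0,"grip":0},{"x":0,"y":25,"z":0,"ax":0,"ay":0,"az":0,"grip":0},{"x":0,"y":25,"z":0,"ax":0,"ay":0,"az":0,"grip":0},{"x":0,"y":25,"z":0,"ax":0,"ay":0,"az":0,"grip":0},{"x":0,"y":20,"z":0,"ax":0,"ay":0,"az":0,"grip":0},{"x":0,"y":12,"z":0,"ax":0,"ay":0,"az":0,"grip":0},{"x":0,"y":6,"z":0,"ax":0,"ay":0,"az":0,"grip":0},{"x":0,"y":3,"z":0,"ax":0,"ay":0,"az":0,"grip":0},{"x":0,"y":0,"z":0,"ax":0,"ay":0,"az":0,"grip":0}]' 45
python3 go.py .4930 -.2735 .0087 -90 0 99.2
```

```text
time_s: 26.6
tcp_pos: [0.4952, -0.2729, 0.0199]
tool_rot: [-90.0, 0.0, 99.2]
force: [-0.3, 0.5, -1.1]
gripper_width: 0.235
t 26.6 tcp [ 0.4952 -0.2729  0.0199] rot [-9.003e+01  1.000e-02  9.919e+01] F [-0.35  0.54 -1.15] T [-0.    0.06  0.  ] g 0.235
shift mm [-0.2 11.2  2.3]
turn [ 0.0006 -0.0002 -0.0002]
push F 0.49 tip x 76.8
```

```bash
python3 -m crank '[{"x":0,"y":3,"z":0,"ax":0,"ay":0,"az":0,"grip":0},{"x":0,"y":3,"z":0,"ax":0,"ay":0,"az":0,"grip":0},{"x":0,"y":2,"z":0,"ax":0,"ay":0,"az":0,"grip":0},{"x":0,"y":1.5,"z":0,"ax":0,"ay":0,"az":0,"grip":0},{"x":0,"y":1,"z":0,"ax":0,"ay":0,"az":0,"grip":0},{"x":0,"y":0.5,"z":0,"ax":0,"ay":0,"az":0,"grip":0},{"x":0,"y":0.3,"z":0,"ax":0,"ay":0,"az":0,"grip":0},{"x":0,"y":0,"z":0,"ax":0,"ay":0,"az":0,"grip":0},{"x":0,"y":0,"z":0,"ax":0,"ay":0,"az":0,"grip":0},{"x":0,"y":0,"z":0,"ax":0,"ay":0,"az":0,"grip":0}]' 45
python3 go.py .4930 -.2735 .0087 -90 0 99.2
```

```text
time_s: 27.6
tcp_pos: [0.4947, -0.2733, 0.0086]
tool_rot: [-90.0, 0.0, 99.2]
force: [-1.4, -0.3, 2.5]
gripper_width: 0.233
t 27.6 tcp [ 0.4947 -0.2733  0.0086] rot [-89.99   0.    99.16] F [-1.43 -0.34  2.53] T [0.2  0.29 0.03] g 0.233
shift mm [ 0.1 -0.1  1.7]
turn [-0.0001 -0.0007 -0.0001]
push F 1.26 tip x 76.4
```

Light contact with the mat. Releasing slowly, then going up.

```bash
python3 -m crank '[{"x":0,"y":0,"z":0,"ax":0,"ay":0,"az":0,"grip":28},{"x":0,"y":0,"z":0,"ax":0,"ay":0,"az":0,"grip":35},{"x":0,"y":0,"z":0,"ax":0,"ay":0,"az":0,"grip":45},{"x":0,"y":0,"z":0,"ax":0,"ay":0,"az":0,"grip":60},{"x":0,"y":0,"z":0,"ax":0,"ay":0,"az":0,"grip":80},{"x":0,"y":0,"z":0,"ax":0,"ay":0,"az":0,"grip":100},{"x":0,"y":0,"z":0,"ax":0,"ay":0,"az":0,"grip":100},{"x":0,"y":0,"z":0,"ax":0,"ay":0,"az":0,"grip":100},{"x":0,"y":0,"z":0,"ax":0,"ay":0,"az":0,"grip":100},{"x":0,"y":0,"z":0,"ax":0,"ay":0,"az":0,"grip":100}]'
python3 -m crank '[{"x":0,"y":0,"z":0,"ax":0,"ay":0,"az":0,"grip":100},{"x":0,"y":-3,"z":0,"ax":0,"ay":0,"az":0,"grip":100},{"x":0,"y":-8,"z":0,"ax":0,"ay":0,"az":0,"grip":100},{"x":0,"y":-15,"z":0,"ax":0,"ay":0,"az":0,"grip":100},{"x":0,"y":-25,"z":0,"ax":0,"ay":0,"az":0,"grip":100},{"x":0,"y":-30,"z":0,"ax":0,"ay":0,"az":0,"grip":100},{"x":0,"y":-30,"z":0,"ax":0,"ay":0,"az":0,"grip":100},{"x":0,"y":-20,"z":0,"ax":0,"ay":0,"az":0,"grip":100},{"x":-20,"y":-10,"z":25,"ax":0,"ay":0,"az":0,"grip":100},{"x":-20,"y":0,"z":40,"ax":0,"ay":0,"az":0,"grip":100}]'
python3 pic.py g16; python3 cl.py g16; python3 - <<'E'
from fit import *
for n in("top","side"):
    D=np.load(f"g16_{n}.npz"); p=D["p"]; cv2.imwrite(f"pics/end_{n}.png",cv2.resize(p[100:320,130:430] if n=="top" else p[130:384,120:420],None,fx=2.6,fy=2.35)[:,:,::-1])
    X=cloud(n,D["d"])
    Rz=np.array([[np.cos(.161),-np.sin(.161)],[np.sin(.161),np.cos(.161)]])
    L=(X[...,:2]-[.4665,-.2785])@Rz
    for nm,(a,b,w) in dict(rear=(-45,-25,.006),handle_front=(25,45,.006),shank=(70,125,.004)).items():
        m=(D["d"]>0)&(L[...,0]>a/1000)&(L[...,0]<b/1000)&(abs(L[...,1])<w)
        print(n,nm,m.sum(),np.median(X[m][:,2]).round(4) if m.sum() else None)
E
python3 go.py
```

```text
time_s: 28.6
tcp_pos: [0.4948, -0.2733, 0.0084]
tool_rot: [-90.0, 0.0, 99.2]
force: [-0.5, 0.2, 0.0]
gripper_width: 0.975
time_s: 29.6
tcp_pos: [0.4405, -0.3229, 0.1521]
tool_rot: [-90.4, 0.2, 99.5]
force: [-0.8, -0.8, -0.8]
gripper_width: 1.002
top pin [30.5  0.1] clip x 1.7 44.5 front y -16.4 17.0 mid 0.3 mean y -0.0
top rear 462 0.3736
top handle_front 41 0.0343
top shank 86 0.0259
side rear 221 0.1723
side handle_front 55 0.0342
side shank 95 0.0215
t 29.7 tcp [ 0.4307 -0.3288  0.1505] rot [-89.74   0.21  98.54] F [-0.77 -0.52  0.03] T [ 0.04 -0.02  0.06] g 0.999
push F 0.58 tip x 31.9Traceback (most recent call last):
  File "cl.py", line 16, in <module>
    fr=Q[Q[:,0]>Q[:,0].max()-22]; L=fr[:,1]
                ~~~~~~~~~~^^
    return umr_maximum(a, axis, None, out, keepdims, initial, where)
ValueError: zero-size array to reduction operation maximum which has no identity
```

View pics/end_top.png

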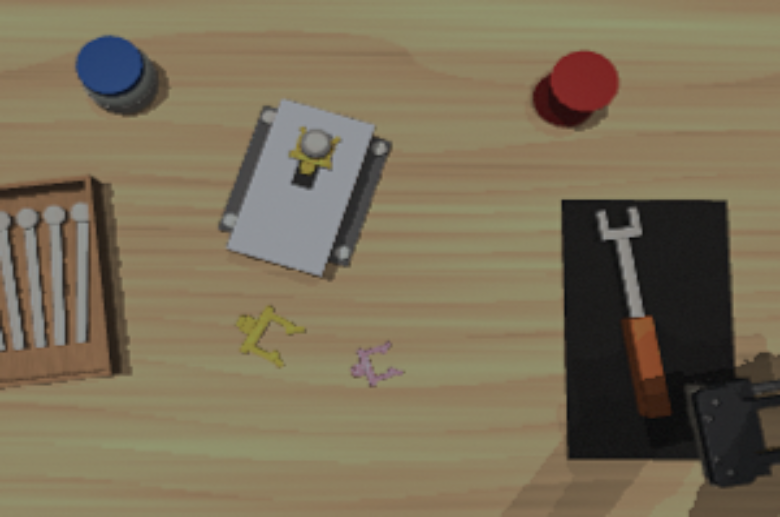

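View pics/end_side.png

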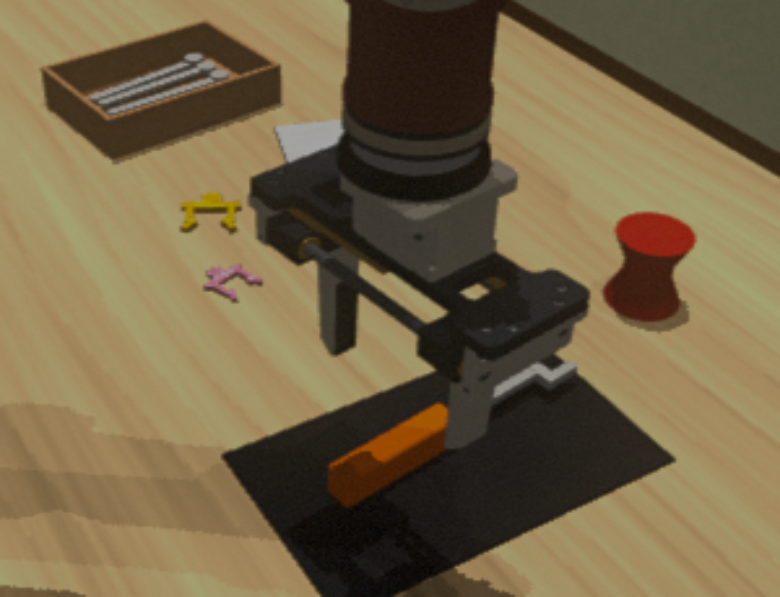

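The tool lies flat on the mat (handle top 34 mm, fork 26 mm, as at the start) and nothing is touching it. The clip is seated on the pin and the bystanders haven't moved. Handing in.

```bash
python3 -c "
from cell import order
print(order.sign_off())"
```

```text
the job is handed in; nothing more can be done
None
```

I used the fork tool to push the yellow clip onto the pin until it snapped home. I then laid the tool back on the mat, let go, and handed the job in at about 30 s of the 67 s allowed. The sign-off gave no verdict.

- **Push:** the pin slid back about 14 mm before it stopped. The highest push force I read was about 10 N, read between one-second moves only. It dropped to about 0 N when the clip jumped home.
- **Clip:** the top view puts the eye at about 31 mm along the bracket and the pin at 30.5 mm, roughly 1 mm apart. One pixel is about 2 mm there, so that is close to the limit of the measurement. The clip looks flat and its jaws sit evenly around the pin.
- **Tool:** in the last pictures it lies flat with the middle of its handle on the mat and the gripper clear. The handle top (34 mm) and fork height (26 mm) match the start.
- **Bystanders:** in the last pictures the wrench box, roller and jar look where they were; I did not measure them again.

**Failed or disagreeing checks:**
- The side camera read the pin about 3 mm further along than the top camera, and its sideways reading was off by up to 6 mm. I relied on the top view for alignment.
- At the very end the arm hid the clip from the side camera, so only the top view confirmed it then. The side view just after I backed the tool away had also shown it seated.
- The arm also hid the rear of the handle from the depth check, so its flatness rests on the front of the handle, the shank and the pictures. The side camera's final shank reading was also low, at 21.5 mm.

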